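Change the stake and clear the stump for bottoming a cup

TASK

Get the stump ready for flattening the bottom of the silver cup: take the domed stake out of the blue holder and stand it in a free hole of the stake stand, plug the flat-topped stake fully home in the holder, then set the cup upside down, as it stands, over that stake so that it sits level on it. Clear every doming punch that stands loose on the stump into a free hole of the punch block, upright, and leave the other tools where they are.

Things in the scene. Friction and masses are not known exactly. Their poses are not given: they have to be found in the camera images.
- holder: cast-iron stake holder, blue, bolted to the stump: block 80 x 80 mm, 70 mm high, on a base plate 84 x 100 x 12 mm. Square socket in the middle of its top, 26 mm wide with sides along the holder's x and y, 54 mm deep. Origin under its centre on the stump top; z up. A stake is home when its collar lies on the holder's top, its origin then 20 mm above the stump
- stand: dark wooden stake stand, a fixed block 240 mm (along its x) x 80 mm x 60 mm high with three round bores 40 mm wide and 54 mm deep in a row along its x, 80 mm apart. Two hold stakes at the start, one is free. Origin under its centre; z up. A stake stands in a bore with its collar on the stand's top, its origin 10 mm above the stump
- stand_hole0 (a point): mouth of bore 0 of the stake stand: centre of the bore at the stand's top, 60 mm up
- stand_hole1 (a point): mouth of bore 1 of the stake stand: centre of the bore at the stand's top, 60 mm up
- stand_hole2 (a point): mouth of bore 2 of the stake stand: centre of the bore at the stand's top, 60 mm up
- block: wooden punch block, fixed, 226 mm (along its x) x 56 mm x 44 mm high with five round bores 24 mm wide and 26 mm deep in a row along its x, 42 mm apart. The middle bore already holds a punch. Origin under its centre; z up. A punch stands in a bore with its origin 18 mm above the stump
- block_hole0 (a point): mouth of bore 0 of the punch block: centre of the bore at the block's top, 44 mm up
- block_hole1 (a point): mouth of bore 1 of the punch block: centre of the bore at the block's top, 44 mm up
- block_hole2 (a point): mouth of bore 2 of the punch block: centre of the bore at the block's top, 44 mm up
- block_hole3 (a point): mouth of bore 3 of the punch block: centre of the bore at the block's top, 44 mm up
- block_hole4 (a point): mouth of bore 4 of the punch block: centre of the bore at the block's top, 44 mm up
- dome_stake: dark steel stake with a domed head, in the holder's socket at the start: from below, tang 24 mm square, 50 mm long (lowest 12 mm taper to 15 mm), round collar 50 x 8 mm, stem 26 mm across, round head 46 mm across, straight side 102 to 120 mm above the origin, dome top 135 mm. Origin at the tang's foot; z up along the stake, x and y square to the tang. 0.45 to 0.85 kg
- flat_stake: bright steel stake with a flat head, in a bore of the stake stand at the start: from below, tang 24 mm square, 50 mm long (lowest 12 mm taper to 15 mm), round collar 50 x 8 mm, stem 26 mm across, round head 46 mm across, straight side 102 to 130 mm above the origin, flat on top. Origin at the tang's foot; z up, x and y square to the tang. 0.45 to 0.85 kg
- cone_stake: dark steel stake with a pointed cone head, 152 mm tall with the same tang and collar, in another bore of the stake stand: stays where it is. Origin at the tang's foot; z up
- cup: silver cup standing upside down on the stump: 64 mm across, 50 mm tall, wall 3 mm, 58 mm wide and 46 mm deep inside, with a thick rim 72 mm across round its lowest 6 mm. Origin at the centre of its mouth (underneath as it stands); z up through its bottom. Over the flat stake its inside bottom rests on the head and its origin is 84 mm above the stake's origin. About 0.16 kg
- punch_a: steel doming punch standing on end on the stump, 70 mm tall: shank 20 mm across, head 26 mm across with a straight side from 44 to 58 mm up and a round top. Origin at the middle of its foot; z up. About 0.19 kg. None if this punch is absent from this start
- punch_b: steel doming punch standing on end on the stump, 70 mm tall: shank 20 mm across, head 26 mm across with a straight side from 44 to 58 mm up and a round top. Origin at the middle of its foot; z up. About 0.19 kg. None if this punch is absent from this start
- punch_c: steel doming punch standing on end on the stump, 70 mm tall: shank 20 mm across, head 26 mm across with a straight side from 44 to 58 mm up and a round top. Origin at the middle of its foot; z up. About 0.19 kg. None if this punch is absent from this start
- punch_d: steel doming punch standing on end on the stump, 70 mm tall: shank 20 mm across, head 26 mm across with a straight side from 44 to 58 mm up and a round top. Origin at the middle of its foot; z up. About 0.19 kg. None if this punch is absent from this start
- block_punch: another such punch, already in the middle bore of the punch block: stays there. Origin at the middle of its foot
- bowl: silver bowl, 124 mm across, 75 mm tall, open side up on the stump beyond the work: stays there. Origin under its centre
Things that resemble listed ones, but are neither listed nor needed, are in the scene too. Leave any brown or orange look-alike of the flat_stake alone.

How it is judged (in metres and radians):
On the way, in this order (a step that is already met when the one before it is completed fails the run):
1. the domed stake is out of the holder (horizontal distance between dome_stake and holder above 0.06 m), for 0.2 s.
2. the flat stake is home in the holder (z of flat_stake in the frame of holder between 0.016 and 0.0235 m and horizontal distance between flat_stake and holder below 0.005 m and angle between flat_stake's own z axis and vertical below 0.06 rad), for 0.2 s.
3. the cup sits level over the flat stake (z of cup in the frame of flat_stake between 0.08 and 0.088 m and horizontal distance between cup and flat_stake below 0.01 m and angle between cup's own z axis and vertical below 0.08 rad), for 0.2 s.
At the end, for the whole second after the job is handed in: Flat stake home in the holder (seated height within 3.5 mm, within 0.06 rad); domed stake upright in a stand bore (4.5 mm, 0.12 rad); cup level on the flat stake (height 4 mm, 10 mm off axis, 0.08 rad); each punch present down in a block bore (4 mm, 0.15 rad); all at rest, released (all of step 2 and all of step 3 and z of dome_stake in the frame of stand between 0.005 and 0.0145 m and y of dome_stake in the frame of stand between -0.008 and 0.008 m and x of dome_stake in the frame of stand between -0.09 and 0.09 m and angle between dome_stake's own z axis and vertical below 0.12 rad and z of punch_a in the frame of block between 0.014 and 0.022 m and y of punch_a in the frame of block between -0.006 and 0.006 m and x of punch_a in the frame of block between -0.095 and 0.095 m and angle between each of punch_a, punch_b, punch_c, punch_d's own z axis and vertical below 0.15 rad and z of punch_b in the frame of block between 0.014 and 0.022 m and y of punch_b in the frame of block between -0.006 and 0.006 m and x of punch_b in the frame of block between -0.095 and 0.095 m and z of punch_c in the frame of block between 0.014 and 0.022 m and y of punch_c in the frame of block between -0.006 and 0.006 m and x of punch_c in the frame of block between -0.095 and 0.095 m and z of punch_d in the frame of block between 0.014 and 0.022 m and y of punch_d in the frame of block between -0.006 and 0.006 m and x of punch_d in the frame of block between -0.095 and 0.095 m and linear speed of each of flat_stake, dome_stake, cup, punch_a, punch_b, punch_c, punch_d below 0.02 m/s); the robot touches nothing.
It fails at once if the pointed stake is pulled up or knocked over (distance of cone_stake from where it was at the start of the episode above 0.03 m).
It fails at once if the punch already in the block is pulled out (distance of block_punch from where it was at the start of the episode above 0.02 m).
It fails at once if the bowl is shifted (distance of bowl from where it was at the start of the episode above 0.05 m).
Of punch_a, punch_b, punch_c, punch_d only 2 to 4 are there at a start; the rules pass over those that are not, and their reading is None.
At some moment in a run one of cup may be knocked a few centimetres aside while the robot is not near it.
It also fails if it takes over 210 s, if anything falls off the work surface, if the arm or the gripper's body presses on something with over 40 N, if the wrist force passes 120 N, or if a joint passes its speed limit or range.

ROBOT

A 7-joint arm with a two-finger parallel gripper is mounted at the origin on the work surface. World frame = base frame: x ahead of the robot, y to its left, z up, the work surface at z = 0. Lengths are in mm, angles in rad, forces in N, time in s.
With the tool pointing down it reaches from about 425 to 950 mm from the base axis. Payload 4.7 kg.
Tool frame: the origin (TCP) lies midway between the tips of the shut fingers; the grasp point (between the pads) lies 19 mm behind it; x points along the fingers, y is the direction in which the jaws open and shut, and the axes are right-handed (so a half turn about x gives the same grasp; the last joint's range is limited). The gripper opens to 87 mm and grips with 3 to 60 N. Pads are 19 mm wide; open, the fingers measure 117 mm over their backs; the gripper's body (75 mm by 190 mm) begins 51 mm behind the grasp point.
Start: joints at [-1.168, 0.469, -0.049, 1.532, 0.024, 1.141, -0.082], TCP at [282.455, 613.081, 222.573] pointing down, gripper open.
Joint ranges: [-2.59, 2.59], [-0.33, 1.99], [-1.39, 1.29], [0.1, 2.45], [-1.04, 4.18], [0.21, 1.99], [-2.66, 2.66]. Speed limits (rad/s): [2.57, 2.57, 3.14, 3.14, 3.14, 3.14, 3.14].

INTERFACE

Orientations are given as a 3x3 rotation matrix whose columns are the frame's x, y, z axes.
In Python, from rig import sense, snapshot, camera_model, job_done, recognise gives the robot as it stands.
- The arm moves only by the tool jog_arm, never from a script. Its argument "motion" is a list of rows, each a list of 7 numbers: the finger opening in mm, from 0 to 87, then the shift along the tool's x, y, z in units of 50 mm (1.0 is 50 mm), then the turn, a rotation vector about the tool's x, y, z in units of 6 degrees (1.0 is 6 degrees). A call has exactly 10 rows; each row is the pose to reach, as a shift and turn from the pose measured when the call began, along the tool's axes at that moment; what a row does not reach only later rows make up. A row lasts 1/8 s, in which the tool goes at most 62.5 mm and 10.7 degrees, less where a joint would pass 70% of its speed; a pose out of reach is approached as far as the arm can. A call with a gripper value outside its range is refused whole. The fingers move at their own pace and stop on an object; "grip_force" is the grip in N (left out, the last holds). Time passes only in rows, so rows that repeat a pose let the fingers close, or fill a call up. It gives the time, the measured TCP pose, the force and the opening at its end, in the units of the state.
- sense(): the state, without advancing time (a new reading comes with each control period).
- snapshot(name): name is "scene" or "top"; returns (picture, depth): 480x640x3 uint8, blue, green, red; 480x640 float32, mm along the optical axis (not along the pixel's ray), 0 where there is no reading.
- camera_model(name): a dict with "mtx" (3x3 intrinsics, pixels), "extrinsics" (4x4, takes a point from camera to world coordinates). Camera axes: x right, y up, looking along -z (the intrinsics and any distortion apply to the point x, -y, -z); pixel columns grow to the right and rows downward; lengths in mm; the calibration is good to about 2 mm. A picture is of the moment at which its call begins. camera_model takes no time and is no camera call.
- job_done(): hands the job in, once; it reports no verdict.
Trained networks look in the newest picture that a camera, given by its name, has taken for a name from the list of things; names that differ only in an ending like _2 or _b are one class to them, and where a whole thing is asked for, a point or a joint stands for the part that bears it (a point fixed in the world has none). Each returns a list of dicts, best first, with "confidence" (0 to 1); they miss things now and then, are a little off and sometimes report something else, mostly with a low value. They report only what shows in the picture. A call takes as long as a camera call. They do not tell look-alikes from the thing itself.
- recognise(camera, label): "extent" ([left, top, right, bottom] in pixels, round what is visible of it).
The state is a dict: "time_s": time; "joints": joint angles; "joint_velocities": joint speeds; "effort": joint torques, N m; "position": TCP position; "orientation": TCP orientation; "contact_force": force on the tool from outside, world axes, zero at the start; "torque": the same for the moment, N m; "finger_gap": finger opening in mm.
Only numpy, scipy, OpenCV 4.12 (cv2) and the standard library are available. Lean on these libraries where they do the work, as an engineer would, in place of code of your own. Each camera call takes 0.05 s, during which the arm holds its last target.

## Working session

There is one attempt and no reset: what is moved stays moved. The work goes in short steps, Python scripts to look and compute and a tool call to move; the robot and the scene stay as the last step left them, time stands still between calls to the robot, and variables do not carry over. Pictures are saved under pics/ and viewed, and the job is handed in when it is done.

Besides the shell and the picture viewer there is one more tool, called after ">>>" by a JSON object that holds its "api" and its "payload", one argument or row to a line. jog_arm: Moves the arm, as the interface text tells. Its arguments: {"type":"object","properties":{"motion":{"type":"array","items":{"type":"array","items":{"type":"number"}}},"grip_force":{"type":"number"}},"required":["motion"]}

```bash
ls; mkdir -p pics; python3 - <<'E'
from rig import *
import cv2,numpy as np
np.set_printoptions(precision=3,suppress=True)
s=sense();print(s)
for n in ("scene","top"):
    p,d=snapshot(n);cv2.imwrite(f"pics/{n}0.png",p);np.save(f"{n}_d.npy",d)
    m=camera_model(n);print(n,m)
    for l in ["holder","stand","block","dome_stake","flat_stake","cone_stake","cup","punch_a","block_punch","bowl","stand_hole0","block_hole0"]:
        try:
            print(l,[(np.round(r["extent"]).tolist(),round(r["confidence"],2)) for r in recognise(n,l)])
        except Exception as e: print(l,e)
print(sense()["time_s"])
E
```

```text
pics
{'time_s': 0.0, 'joints': array([-1.168,  0.469, -0.049,  1.534,  0.024,  1.141, -0.082]), 'joint_velocities': array([ 0.001,  0.002,  0.   ,  0.001,  0.001, -0.001, -0.   ]), 'effort': array([  0.001, -50.799,  -0.08 , -23.614,  -0.061,   0.038,   0.   ]), 'position': array([282.21 , 612.517, 221.505]), 'orientation': array([[-0.001,  0.418,  0.908],
       [-0.002,  0.908, -0.418],
       [-1.   , -0.002,  0.   ]]), 'contact_force': array([-0.514, -0.925,  0.151]), 'torque': array([-0.007,  0.013, -0.013]), 'finger_gap': 87.20957027069014}
scene {'mtx': array([[614.312,   0.   , 318.27 ],
       [  0.   , 614.312, 240.932],
       [  0.   ,   0.   ,   1.   ]]), 'extrinsics': array([[   0.181,   -0.756,    0.629, 1221.118],
       [   0.983,    0.142,   -0.112, -133.172],
       [  -0.005,    0.639,    0.769,  870.046],
       [   0.   ,    0.   ,    0.   ,    1.   ]])}
holder [([301.0, 254.0, 372.0, 323.0], 0.88)]
stand [([119.0, 198.0, 176.0, 335.0], 0.89)]
block [([437.0, 166.0, 540.0, 273.0], 0.58), ([263.0, 302.0, 278.0, 332.0], 0.34)]
dome_stake [([321.0, 233.0, 352.0, 27
[... 1031 characters left out ...]
 191.0, 270.0], 0.72), ([161.0, 213.0, 215.0, 319.0], 0.2)]
block [([158.0, 213.0, 216.0, 320.0], 0.97)]
dome_stake [([311.0, 200.0, 340.0, 226.0], 0.63)]
flat_stake [([459.0, 283.0, 494.0, 308.0], 0.76), ([333.0, 289.0, 338.0, 300.0], 0.65), ([408.0, 293.0, 435.0, 316.0], 0.61), ([409.0, 335.0, 441.0, 363.0], 0.58)]
cone_stake []
cup []
punch_a [([262.0, 182.0, 276.0, 202.0], 0.48), ([332.0, 292.0, 340.0, 300.0], 0.46)]
block_punch [([177.0, 259.0, 193.0, 270.0], 0.67), ([161.0, 211.0, 217.0, 321.0], 0.62)]
bowl [([274.0, 102.0, 332.0, 158.0], 0.7)]
stand_hole0 [([446.0, 203.0, 489.0, 315.0], 0.73)]
block_hole0 [([157.0, 211.0, 214.0, 318.0], 0.78), ([265.0, 183.0, 276.0, 203.0], 0.71)]
1.3
```

View pics/scene0.png

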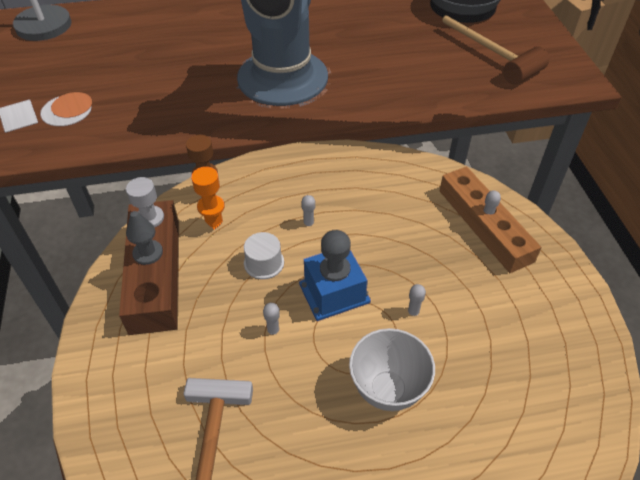

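View pics/top0.png

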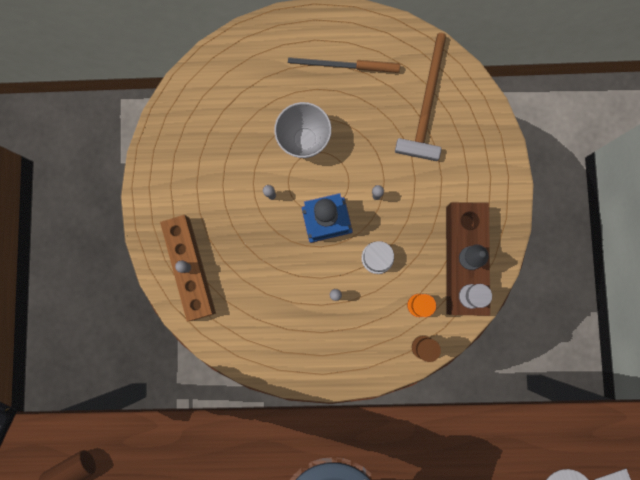

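Scene view: the dome stake (335,245) is in the blue holder. The stand is at left, with the silver flat stake (142,195), the cone stake (143,235) and a free bore (147,292). The cup is at (263,255). Three loose punches stand at (308,208), (272,317) and (416,298), and the block at right has a punch in its middle bore. The orange (207,195) and brown (200,150) stakes are decoys. Next I'll measure with depth and calibration.

```bash
cat > h.py <<'E'
from rig import *
import cv2,numpy as np
np.set_printoptions(precision=1,suppress=True)
def cloud(n,d=None,p=None):
    if d is None: p,d=snapshot(n)
    m=camera_model(n);K=m["mtx"];T=m["extrinsics"]
    v,u=np.mgrid[0:480,0:640]
    X=np.stack([(u-K[0,2])/K[0,0]*d,-(v-K[1,2])/K[1,1]*d,-d],-1)
    W=X@T[:3,:3].T+T[:3,3]
    W[d<=0]=np.nan
    return W,p
def proj(n,P):
    m=camera_model(n);K=m["mtx"];T=m["extrinsics"]
    c=(np.asarray(P,float)-T[:3,3])@T[:3,:3]
    return np.stack([K[0,0]*c[...,0]/-c[...,2]+K[0,2],K[1,1]*c[...,1]/c[...,2]*1+K[1,2]],-1)
def pix2world(n,uv,z):
    m=camera_model(n);K=m["mtx"];T=m["extrinsics"]
    r=np.array([(uv[0]-K[0,2])/K[0,0],-(uv[1]-K[1,2])/K[1,1],-1])@T[:3,:3].T
    o=T[:3,3]
    return o+r*(z-o[2])/r[2]
E
cat > m.py <<'E'
from h import *
for n in ("scene","top"):
    W,_=cloud(n,np.load(f"{n}_d.npy"))
    print(n)
    pts=dict(scene=dict(dome=(335,245),flat=(141,187),cone=(140,222),cup=(263,243),p1=(308,200),p2=(271,309),p3=(416,290),bp=(491,197),blk=(505,240),stand=(160,250),holder=(322,278),surf=(240,320),orange=(206,178)),
     top=dict(dome=(326,211),flat=(480,296),cone=(470,257),cup=(378,257),p1=(336,295),p2=(378,191),p3=(268,190),bp=(182,267),blk=(182,277),stand=(455,225),holder=(310,205),surf=(240,300),orange=(424,305)))[n]
    for k,(u,v) in pts.items(): print(k,np.nanmedian(W[v-1:v+2,u-1:u+2].reshape(-1,3),0))
E
python3 m.py
```

```text
scene
dome [643.8  -4.4 149.3]
flat [ 454.2 -296.6  139.7]
cone [ 539.6 -297.1  146.5]
cup [ 536.4 -108.5   48.6]
p1 [467.3 -17.   66.6]
p2 [ 686.6 -113.4   66.8]
p3 [693.5 118.4  67. ]
bp [534.4 300.2  82. ]
blk [603.7 309.   42.7]
stand [ 535.1 -281.1   66.4]
holder [644.4 -24.7  69.5]
surf [ 654.4 -165.5   -0.3]
orange [ 442.3 -188.9  129.6]
top
dome [628.1  -3.7 154.9]
flat [ 453.5 -299.7  140.7]
cone [ 531.1 -287.   130.6]
cup [ 542.9 -110.5   49.7]
p1 [464.  -18.3  68.5]
p2 [ 682.3 -114.2   70.4]
p3 [692.8 121.4  69.9]
bp [530.1 302.   86.3]
blk [511.8 314.4  42.7]
stand [ 606.4 -275.6   59.8]
holder [656.6  31.8  69.6]
surf [459.6 195.9   0.6]
orange [ 438.8 -191.6  130.3]
```

```bash
cat > fit.py <<'E'
from h import *
from scipy.optimize import least_squares
def circ(W,c,z0,z1,r,R=None):
    P=W.reshape(-1,3);R=R or r+12
    m=(P[:,2]>z0)&(P[:,2]<z1)&(np.hypot(P[:,0]-c[0],P[:,1]-c[1])<R)
    P=P[m]
    if len(P)<8: return None
    f=lambda q:np.hypot(P[:,0]-q[0],P[:,1]-q[1])-r
    s=least_squares(f,c[:2],loss="soft_l1",f_scale=1.0)
    return np.round(s.x,1),len(P),round(float(np.median(abs(f(s.x)))),2)
def top(W,c,z0,z1,R):
    P=W.reshape(-1,3)
    m=(P[:,2]>z0)&(P[:,2]<z1)&(np.hypot(P[:,0]-c[0],P[:,1]-c[1])<R);P=P[m]
    return np.round(np.median(P,0),1),np.round((P.min(0)+P.max(0))/2,1),len(P)
def rect(W,c,z0,z1,R):
    P=W.reshape(-1,3)
    m=(P[:,2]>z0)&(P[:,2]<z1)&(np.hypot(P[:,0]-c[0],P[:,1]-c[1])<R);P=P[m]
    return cv2.minAreaRect(P[:,:2].astype(np.float32)),len(P),round(float(np.median(P[:,2])),1)
E
cat > m2.py <<'E'
from fit import *
for n in ("scene","top"):
    W,_=cloud(n,np.load(f"{n}_d.npy"));print(n)
    print("dome",circ(W,(630,-4),120,141,23),)
    print("flat",circ(W,(453,-298),112,136,23),top(W,(453,-298),137,145,35))
    print("cup",circ(W,(540,-109),10,46,32),top(W,(540,-109),46,54,45))
    for k,c in dict(p1=(465,-18),p2=(682,-114),p3=(693,120)).items(): print(k,circ(W,c,44,58,13),circ(W,c,5,35,10),top(W,c,62,75,14))
    print("bp",circ(W,(530,302),62,76,13),top(W,(530,302),80,93,14))
    print("holder",rect(W,(632,-3),66,73,70))
    print("stand",rect(W,(530,-290),56,63,140))
    print("block",rect(W,(535,301),41,47,130))
E
python3 m2.py
```

```text
scene
dome (array([629.2,  -0.5]), 266, 0.56)
flat (array([ 450.2, -299.3]), 280, 0.64) (array([ 452.5, -298.5,  139. ]), array([ 452.3, -298.9,  139.9]), 403)
cup (array([ 541.1, -111.2]), 472, 0.59) (array([ 543.7, -111.6,   49.2]), array([ 542.7, -111.3,   49.6]), 821)
p1 (array([460.1, -15.9]), 71, 0.75) (array([460.5, -16.1]), 112, 0.66) (array([464.2, -16.6,  66.2]), array([464.1, -16.1,  66.5]), 91)
p2 (array([ 680.9, -113.6]), 81, 0.44) (array([ 681. , -113.6]), 119, 0.47) (array([ 684.3, -114. ,   66.1]), array([ 682.7, -114.1,   66.7]), 125)
p3 (array([688.7, 123.2]), 83, 0.55) (array([689. , 123.4]), 125, 0.53) (array([692.1, 121.8,  66.4]), array([690.5, 123.1,  66.5]), 118)
bp (array([527.6, 308.1]), 83, 0.79) (array([531.5, 305.2,  84.6]), array([531.8, 305. ,  84.5]), 96)
holder (((629.9937744140625, -0.5790367126464844), (83.37345886230469, 81.1214599609375), 11.91511058807373), 1152, 69.2)
stand (((533.270263671875, -262.14862060546875), (162.76766967773438, 244.51048278808594), 87.12723541259766), 3405, 58.9)
block (((527.7694702148438, 307.46209716796875), (228.742
[... 454 characters left out ...]
ay([ 686.2, -115.1]), 26, 0.54) (array([ 684.9, -114.2,   67.2]), array([ 684.8, -114.4,   68.2]), 79)
p3 (array([695.1, 122.2]), 15, 0.34) (array([694.9, 121.8]), 23, 0.24) (array([693.1, 121.4,  66.4]), array([693.2, 122.3,  68.5]), 87)
bp (array([534. , 307.1]), 21, 0.32) (array([532.4, 304.6,  85.3]), array([532.7, 305.4,  86.1]), 82)
holder (((634.938720703125, -1.6529541015625), (80.6416244506836, 79.91836547851562), 11.367663383483887), 749, 69.9)
stand (((538.0082397460938, -261.159912109375), (166.74754333496094, 240.42636108398438), 87.1610107421875), 2541, 59.9)
block (((533.8094482421875, 306.8407287597656), (226.4412078857422, 57.79444122314453), 15.376267433166504), 1746, 44.0)
```

```bash
cat >> h.py <<'E'
def rows(x,y,z,yaw,pr=True):
    """yaw deg: direction of tool y in world; tool x down"""
    s=sense();R0=s["orientation"];p=s["position"]
    a=np.radians(yaw);Y=np.array([np.cos(a),np.sin(a),0]);X=np.array([0,0,-1.]);Z=np.cross(X,Y)
    Rt=np.stack([X,Y,Z],1)
    sh=R0.T@(np.array([x,y,z])-p)/50
    rv=cv2.Rodrigues(R0.T@Rt)[0].ravel()/np.radians(6)
    if pr:
        print("t",round(s["time_s"],2),"pos",p,"gap",round(s["finger_gap"],1),"F",s["contact_force"],"yaw",round(np.degrees(np.arctan2(R0[1,1],R0[0,1])),1))
        print("->",(x,y,z,yaw),"shift",np.round(sh,3).tolist(),"turn",np.round(rv,2).tolist())
    return sh,rv
E
cat > m3.py <<'E'
from fit import *
for n in ("scene","top"):
    W,_=cloud(n,np.load(f"{n}_d.npy"));print(n)
    W2=W.copy();W2[W2[...,1]>-235]=np.nan
    print("stand",rect(W2,(535,-290),56,63,140))
    W2=W.copy();W2[W2[...,2]<-5]=np.nan
    # bore rims: low points within stand/block
    for nm,c,R in(("stand",(610,-282),30),):
        P=W.reshape(-1,3)
        m=(np.hypot(P[:,0]-c[0],P[:,1]-c[1])<R)&(P[:,2]<54)
        print("bore pts",m.sum(),P[m].min(0),P[m].max(0))
print(rows(632,-1,260,0))
E
python3 m3.py
```

```text
scene
stand (((531.2306518554688, -302.9611511230469), (81.18728637695312, 244.50469970703125), 87.17333221435547), 3254, 58.9)
bore pts 422 [ 585.  -305.7   -5.7] [ 636.4 -252.2   53.9]
top
stand (((535.8931884765625, -303.8103942871094), (81.34172821044922, 240.42636108398438), 87.1610107421875), 2518, 59.9)
bore pts 274 [ 584.6 -311.6   -6.1] [ 635.8 -252.4   53.8]
t 1.3 pos [282.5 613.1 222.6] gap 87.0 F [-0.8  0.  -0.3] yaw 65.3
-> (632, -1, 260, 0) shift [-0.75, -8.229, 11.489] turn [10.88, -0.0, -0.0]
(array([-0.7, -8.2, 11.5]), array([10.9, -0. , -0. ]))
```

```bash
python3 - <<'E'
import cv2,numpy as np
a=cv2.imread("pics/top0.png");b=cv2.imread("pics/scene0.png")
c1=cv2.resize(a[190:370,395:515],None,fx=3.3,fy=3.3,interpolation=cv2.INTER_CUBIC)
c2=cv2.resize(b[130:350,100:240],None,fx=2.7,fy=2.7,interpolation=cv2.INTER_CUBIC)
h=max(c1.shape[0],c2.shape[0]);
c=[cv2.copyMakeBorder(i,0,h-i.shape[0],0,0,0) for i in(c1,c2)]
cv2.imwrite("pics/crop_flat.png",np.hstack(c))
E
```

```text
(no output)
```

View pics/crop_flat.png

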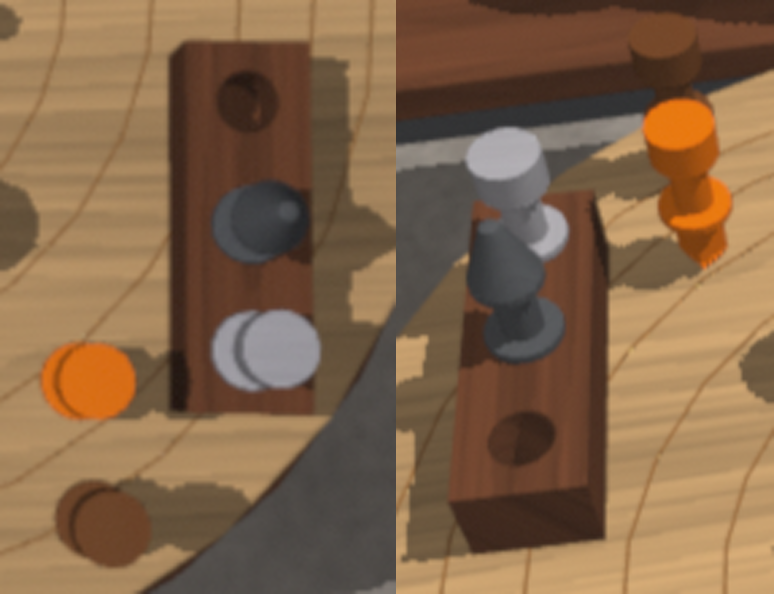

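The bright silver stake in the stand's far-end bore (scene 142,195; top 478,296) fits "bright steel, in a bore of the stand". The orange and brown ones stand outside the stand and are decoys. Now moving above the dome stake.

>>> {"api": "jog_arm", "payload": {
  "motion": [
    [87, -0.75, -8.2, 11.5, 25.9, 0, 0],
    [87, -0.75, -8.2, 11.5, 25.9, 0, 0],
    [87, -0.75, -8.2, 11.5, 25.9, 0, 0],
    [87, -0.75, -8.2, 11.5, 25.9, 0, 0],
    [87, -0.75, -8.2, 11.5, 25.9, 0, 0],
    [87, -0.75, -8.2, 11.5, 25.9, 0, 0],
    [87, -0.75, -8.2, 11.5, 25.9, 0, 0],
    [87, -0.75, -8.2, 11.5, 25.9, 0, 0],
    [87, -0.75, -8.2, 11.5, 25.9, 0, 0],
    [87, -0.75, -8.2, 11.5, 25.9, 0, 0]
  ],
  "grip_force": 30
}}

```text
time_s: 2.55
position: [593.2, 69.8, 256.2]
orientation: [[0.001, 0.737, -0.675], [0.001, -0.675, -0.737], [-1.0, 0.0, -0.001]]
contact_force: [0.9, 1.6, 0.1]
finger_gap: 87.1
```

```bash
python3 -c "
from h import *
rows(632,-1,200,-90)
p,d=snapshot('scene');cv2.imwrite('pics/s1.png',p)
p,d=snapshot('top');cv2.imwrite('pics/t1.png',p)"
```

```text
t 2.55 pos [593.2  69.8 256.2] gap 87.1 F [0.9 1.6 0.1] yaw -42.5
-> (632, -1, 200, -90) shift [1.123, 1.529, 0.521] turn [7.92, -0.01, 0.0]
```

View pics/s1.png

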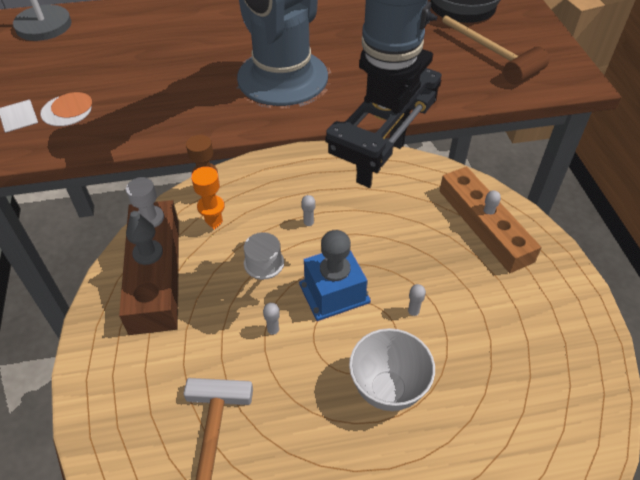

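The arm is above the scene and everything else is unmoved. Rotating to yaw -90 over the dome stake.

>>> {"api": "jog_arm", "payload": {
  "motion": [
    [87, 0.5, 1.52, 0.52, 7.92, 0, 0],
    [87, 0.5, 1.52, 0.52, 7.92, 0, 0],
    [87, 0.7, 1.52, 0.52, 7.92, 0, 0],
    [87, 1.1, 1.52, 0.52, 7.92, 0, 0],
    [87, 1.1, 1.52, 0.52, 7.92, 0, 0],
    [87, 1.1, 1.52, 0.52, 7.92, 0, 0],
    [87, 1.1, 1.52, 0.52, 7.92, 0, 0],
    [87, 1.1, 1.52, 0.52, 7.92, 0, 0],
    [87, 1.1, 1.52, 0.52, 7.92, 0, 0],
    [87, 1.1, 1.52, 0.52, 7.92, 0, 0]
  ]
}}

```text
time_s: 3.9
position: [633.1, -8.9, 202.4]
orientation: [[0.004, -0.009, -1.0], [-0.005, -1.0, 0.009], [-1.0, 0.005, -0.004]]
contact_force: [-0.8, 0.9, 0.3]
finger_gap: 87.1
```

```bash
python3 -c "
from h import *
rows(632.3,-1,112,-90)"
```

```text
t 3.9 pos [633.1  -8.9 202.4] gap 87.1 F [-0.8  0.9  0.3] yaw -90.5
-> (632.3, -1, 112, -90) shift [1.807, -0.165, 0.025] turn [-0.08, -0.04, -0.04]
```

>>> {"api": "jog_arm", "payload": {
  "motion": [
    [87, 0, -0.16, 0.02, 0, 0, 0],
    [87, 0, -0.16, 0.02, 0, 0, 0],
    [87, 0.6, -0.16, 0.02, 0, 0, 0],
    [87, 1.2, -0.16, 0.02, 0, 0, 0],
    [87, 1.6, -0.16, 0.02, 0, 0, 0],
    [87, 1.8, -0.16, 0.02, 0, 0, 0],
    [87, 1.8, -0.16, 0.02, 0, 0, 0],
    [87, 1.8, -0.16, 0.02, 0, 0, 0],
    [87, 1.8, -0.16, 0.02, 0, 0, 0],
    [87, 1.8, -0.16, 0.02, 0, 0, 0]
  ]
}}

```text
time_s: 5.15
position: [632.9, -1.2, 113.0]
orientation: [[0.005, -0.009, -1.0], [-0.005, -1.0, 0.009], [-1.0, 0.004, -0.005]]
contact_force: [-0.7, -0.3, 0.3]
finger_gap: 86.8
```

```bash
python3 -c "
from h import *
rows(632.3,-1,112,-90)"
```

```text
t 5.15 pos [632.9  -1.2 113. ] gap 86.8 F [-0.7 -0.3  0.3] yaw -90.5
-> (632.3, -1, 112, -90) shift [0.019, -0.004, 0.012] turn [-0.08, -0.05, -0.04]
```

Good. Close and lift 95 mm.

>>> {"api": "jog_arm", "payload": {
  "motion": [
    [35, 0, 0, 0, 0, 0, 0],
    [35, 0, 0, 0, 0, 0, 0],
    [35, 0, 0, 0, 0, 0, 0],
    [35, 0, 0, 0, 0, 0, 0],
    [35, 0, 0, 0, 0, 0, 0],
    [35, 0, 0, 0, 0, 0, 0],
    [35, 0, 0, 0, 0, 0, 0],
    [35, 0, 0, 0, 0, 0, 0],
    [35, 0, 0, 0, 0, 0, 0],
    [35, 0, 0, 0, 0, 0, 0]
  ],
  "grip_force": 40
}}

```text
time_s: 6.4
position: [632.9, -1.9, 113.1]
orientation: [[0.005, -0.009, -1.0], [-0.005, -1.0, 0.009], [-1.0, 0.005, -0.005]]
contact_force: [0.2, -2.2, 1.1]
finger_gap: 44.8
```

```bash
python3 -c "
from h import *
rows(632.3,-1,207,-90)"
```

```text
t 6.4 pos [632.9  -1.9 113.1] gap 44.8 F [ 0.2 -2.2  1.1] yaw -90.5
-> (632.3, -1, 207, -90) shift [-1.879, -0.009, 0.002] turn [-0.09, -0.05, -0.05]
```

>>> {"api": "jog_arm", "payload": {
  "motion": [
    [35, -0.1, 0, 0, 0, 0, 0],
    [35, -0.3, 0, 0, 0, 0, 0],
    [35, -0.5, 0, 0, 0, 0, 0],
    [35, -0.75, 0, 0, 0, 0, 0],
    [35, -1.0, 0, 0, 0, 0, 0],
    [35, -1.3, 0, 0, 0, 0, 0],
    [35, -1.6, 0, 0, 0, 0, 0],
    [35, -1.9, 0, 0, 0, 0, 0],
    [35, -1.9, 0, 0, 0, 0, 0],
    [35, -1.9, 0, 0, 0, 0, 0]
  ]
}}

```text
time_s: 7.65
position: [632.0, -1.3, 207.6]
orientation: [[0.004, -0.009, -1.0], [-0.005, -1.0, 0.009], [-1.0, 0.005, -0.004]]
contact_force: [0.5, 0.4, -7.1]
finger_gap: 44.5
```

```bash
python3 -c "
from h import *
rows(614,-307.5,207,-93)
p,d=snapshot('scene');cv2.imwrite('pics/s2.png',p);np.save('scene_d2.npy',d)
p,d=snapshot('top');cv2.imwrite('pics/t2.png',p);np.save('top_d2.npy',d)"
```

```text
t 7.65 pos [632.   -1.3 207.6] gap 44.5 F [ 0.5  0.4 -7.1] yaw -90.5
-> (614, -307.5, 207, -93) shift [0.043, 6.127, 0.304] turn [0.41, -0.04, -0.05]
```

View pics/s2.png

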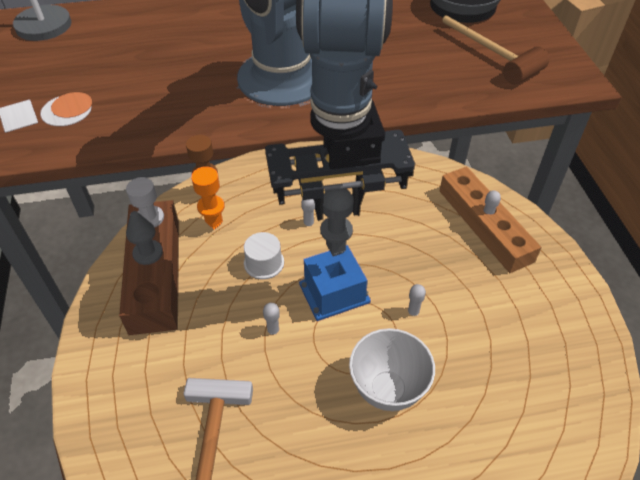

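View pics/t2.png

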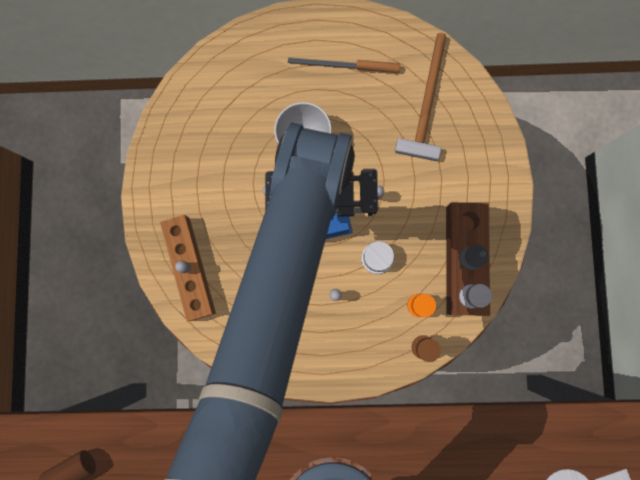

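The stake is held upright at (337,215) and clear of the holder, whose socket shows at (336,269). Checking camera bias against the gripped stake.

```bash
python3 -c "
from fit import *
W,_=cloud('scene',np.load('scene_d2.npy'))
c=(630,-1)
print('collar',circ(W,c,165.5,171.5,25,40));print('stem',circ(W,c,176,200,13,22))
for z in range(110,170,10): 
    P=W.reshape(-1,3);m=(P[:,2]>z)&(P[:,2]<z+10)&(np.hypot(P[:,0]-632,P[:,1])<45);P=P[m]
    print(z,len(P),P.min(0) if len(P) else '',P.max(0) if len(P) else '')
P=W.reshape(-1,3);m=(np.hypot(P[:,0]-632,P[:,1])<45)&(P[:,2]>90);print(P[m][:,2].min())
"

```

```text
collar (array([626. ,   0.3]), 215, 2.63)
stem (array([628.6,   0. ]), 191, 0.49)
110 11 [635.3  -5.9 115.2] [638.5   8.6 119.7]
120 46 [619.6 -13.6 120.3] [643.8  13.1 129.7]
130 83 [619.4 -14.1 130. ] [644.1  12.8 139.9]
140 63 [629.4 -12.5 140. ] [643.5  14.4 149.5]
150 4 [641.9  -9.1 150.6] [643.1  -2.6 153.2]
160 104 [606.  -24.7 163.2] [654.3  24.7 170. ]
115.16573477800557
```

>>> {"api": "jog_arm", "payload": {
  "motion": [
    [35, 0, 0.5, 0.03, 0.04, 0, 0],
    [35, 0, 1.3, 0.07, 0.1, 0, 0],
    [35, 0, 2.3, 0.12, 0.2, 0, 0],
    [35, 0, 3.3, 0.17, 0.3, 0, 0],
    [35, 0, 4.3, 0.22, 0.4, 0, 0],
    [35, 0, 5.2, 0.26, 0.4, 0, 0],
    [35, 0, 5.8, 0.29, 0.4, 0, 0],
    [35, 0.04, 6.12, 0.3, 0.4, 0, 0],
    [35, 0.04, 6.12, 0.3, 0.4, 0, 0],
    [35, 0.04, 6.12, 0.3, 0.4, 0, 0]
  ]
}}

```text
time_s: 9.0
position: [614.7, -304.9, 206.2]
orientation: [[0.003, -0.049, -0.999], [-0.003, -0.999, 0.049], [-1.0, 0.003, -0.003]]
contact_force: [1.0, 0.1, -6.6]
finger_gap: 45.2
```

```bash
python3 -c "
from h import *
rows(613.7,-307.3,124,-93)
p,d=snapshot('scene');cv2.imwrite('pics/s3.png',p);np.save('scene_d3.npy',d)
from fit import *
W,_=cloud('scene',d)
print(circ(W,(610,-306),176,200,13,22))
"
```

```text
t 9.0 pos [ 614.7 -304.9  206.2] gap 45.2 F [ 1.   0.1 -6.6] yaw -92.8
-> (613.7, -307.3, 124, -93) shift [1.645, 0.043, 0.024] turn [0.04, -0.03, -0.03]
(array([ 611.4, -303.3]), 206, 0.51)
```

View pics/s3.png

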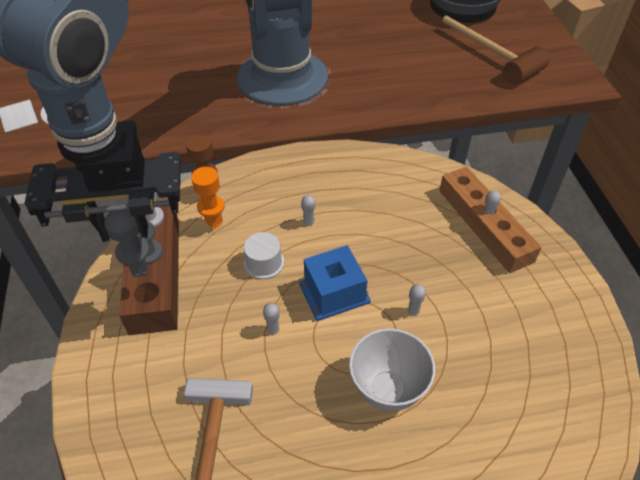

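>>> {"api": "jog_arm", "payload": {
  "motion": [
    [35, 0, 0.06, 0.01, 0, 0, 0],
    [35, 0.1, 0.06, 0.01, 0, 0, 0],
    [35, 0.3, 0.06, 0.01, 0, 0, 0],
    [35, 0.5, 0.06, 0.01, 0, 0, 0],
    [35, 0.8, 0.06, 0.01, 0, 0, 0],
    [35, 1.1, 0.06, 0.01, 0, 0, 0],
    [35, 1.3, 0.06, 0.01, 0, 0, 0],
    [35, 1.5, 0.06, 0.01, 0, 0, 0],
    [35, 1.6, 0.06, 0.01, 0, 0, 0],
    [35, 1.6, 0.06, 0.01, 0, 0, 0]
  ]
}}

```text
time_s: 10.3
position: [614.5, -307.9, 126.1]
orientation: [[0.003, -0.048, -0.999], [-0.003, -0.999, 0.048], [-1.0, 0.003, -0.003]]
contact_force: [-0.1, 0.3, -6.2]
finger_gap: 45.0
```

```bash
python3 -c "
from h import *
rows(614,-307.8,104,-93)"
```

```text
t 10.3 pos [ 614.5 -307.9  126.1] gap 45.0 F [-0.1  0.3 -6.2] yaw -92.7
-> (614, -307.8, 104, -93) shift [0.443, -0.003, 0.011] turn [0.04, -0.03, -0.03]
```

>>> {"api": "jog_arm", "payload": {
  "motion": [
    [35, 0.1, 0, 0.01, 0, 0, 0],
    [35, 0.2, 0, 0.01, 0, 0, 0],
    [35, 0.3, 0, 0.01, 0, 0, 0],
    [35, 0.38, 0, 0.01, 0, 0, 0],
    [35, 0.43, 0, 0.01, 0, 0, 0],
    [35, 0.45, 0, 0.01, 0, 0, 0],
    [35, 0.46, 0, 0.01, 0, 0, 0],
    [35, 0.46, 0, 0.01, 0, 0, 0],
    [35, 0.46, 0, 0.01, 0, 0, 0],
    [35, 0.46, 0, 0.01, 0, 0, 0]
  ]
}}

```text
time_s: 11.55
position: [614.1, -308.0, 103.2]
orientation: [[0.003, -0.048, -0.999], [-0.003, -0.999, 0.048], [-1.0, 0.003, -0.003]]
contact_force: [-0.4, 0.2, -7.1]
finger_gap: 44.9
```

```bash
python3 -c "
from h import *
rows(614,-307.8,190,-93)"
```

```text
t 11.55 pos [ 614.1 -308.   103.2] gap 44.9 F [-0.4  0.2 -7.1] yaw -92.8
-> (614, -307.8, 190, -93) shift [-1.736, 0.002, -0.004] turn [0.04, -0.03, -0.03]
```

>>> {"api": "jog_arm", "payload": {
  "motion": [
    [87, 0.01, 0, 0, 0, 0, 0],
    [87, 0.01, 0, 0, 0, 0, 0],
    [87, 0.01, 0, 0, 0, 0, 0],
    [87, 0.01, 0, 0, 0, 0, 0],
    [87, -0.3, 0, 0, 0, 0, 0],
    [87, -0.8, 0, 0, 0, 0, 0],
    [87, -1.5, 0, 0, 0, 0, 0],
    [87, -2, 0, 0, 0, 0, 0],
    [87, -2, 0, 0, 0, 0, 0],
    [87, -2, 0, 0, 0, 0, 0]
  ]
}}

```text
time_s: 12.8
position: [613.4, -307.3, 202.9]
orientation: [[0.003, -0.048, -0.999], [-0.003, -0.999, 0.048], [-1.0, 0.003, -0.003]]
contact_force: [-0.6, -0.1, -0.6]
finger_gap: 86.9
```

```bash
python3 -c "
from h import *
rows(453.7,-299.6,203,-93)
p,d=snapshot('scene');cv2.imwrite('pics/s4.png',p);np.save('scene_d4.npy',d)
from fit import *
W,_=cloud('scene',d)
print(circ(W,(610,-306),110,130,23,35), circ(W,(610,-306),70,90,13,18))
"
```

```text
t 12.8 pos [ 613.4 -307.3  202.9] gap 86.9 F [-0.6 -0.1 -0.6] yaw -92.7
-> (453.7, -299.6, 203, -93) shift [-0.011, -0.001, 3.199] turn [0.04, -0.03, -0.03]
(array([ 610.3, -306.6]), 259, 0.55) (array([ 610.6, -306.5]), 130, 0.59)
```

View pics/s4.png

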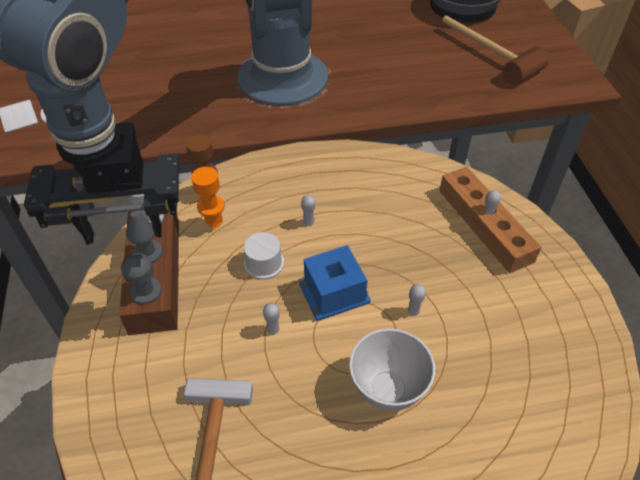

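The dome stake stands upright and seated in the free bore, at (140,278). Next, the flat stake.

>>> {"api": "jog_arm", "payload": {
  "motion": [
    [87, 0, 0, 0.5, 0, 0, 0],
    [87, 0, 0, 1.3, 0, 0, 0],
    [87, 0, 0, 2.2, 0, 0, 0],
    [87, 0, 0.01, 2.9, 0, 0, 0],
    [87, 0, 0.01, 3.2, 0, 0, 0],
    [87, 0, 0.01, 3.2, 0, 0, 0],
    [87, 0, 0.01, 3.2, 0, 0, 0],
    [87, 0.3, 0.01, 3.2, 0, 0, 0],
    [87, 0.6, 0.01, 3.2, 0, 0, 0],
    [87, 0.6, 0.01, 3.2, 0, 0, 0]
  ]
}}

```text
time_s: 14.1
position: [452.6, -299.3, 170.0]
orientation: [[-0.002, -0.048, -0.999], [-0.001, -0.999, 0.048], [-1.0, 0.001, 0.002]]
contact_force: [0.3, -0.2, 0.4]
finger_gap: 86.7
```

```bash
python3 -c "
from h import *
rows(453.7,-300.2,107,-93)"
```

```text
t 14.1 pos [ 452.6 -299.3  170. ] gap 86.7 F [ 0.3 -0.2  0.4] yaw -92.7
-> (453.7, -300.2, 107, -93) shift [1.259, 0.016, -0.026] turn [0.04, 0.02, -0.01]
```

>>> {"api": "jog_arm", "payload": {
  "motion": [
    [87, 0.3, 0.02, -0.02, 0, 0, 0],
    [87, 0.7, 0.02, -0.02, 0, 0, 0],
    [87, 1.1, 0.02, -0.02, 0, 0, 0],
    [87, 1.26, 0.02, -0.02, 0, 0, 0],
    [87, 1.26, 0.02, -0.02, 0, 0, 0],
    [40, 1.26, 0.02, -0.02, 0, 0, 0],
    [35, 1.26, 0.02, -0.02, 0, 0, 0],
    [35, 1.26, 0.02, -0.02, 0, 0, 0],
    [35, 1.26, 0.02, -0.02, 0, 0, 0],
    [35, 1.26, 0.02, -0.02, 0, 0, 0]
  ]
}}

```text
time_s: 15.35
position: [453.5, -300.8, 107.2]
orientation: [[-0.002, -0.048, -0.999], [-0.002, -0.999, 0.048], [-1.0, 0.002, 0.002]]
contact_force: [0.7, -2.4, -2.0]
finger_gap: 45.4
```

```bash
python3 -c "
from h import *
rows(453.7,-300.2,230,-93)"
```

```text
t 15.35 pos [ 453.5 -300.8  107.2] gap 45.4 F [ 0.7 -2.4 -2. ] yaw -92.7
-> (453.7, -300.2, 230, -93) shift [-2.457, -0.007, 0.002] turn [0.04, 0.02, -0.02]
```

>>> {"api": "jog_arm", "payload": {
  "motion": [
    [35, -0.1, 0, 0, 0, 0, 0],
    [35, -0.3, 0, 0, 0, 0, 0],
    [35, -0.6, 0, 0, 0, 0, 0],
    [35, -0.9, 0, 0, 0, 0, 0],
    [35, -1.2, 0, 0, 0, 0, 0],
    [35, -1.6, 0, 0, 0, 0, 0],
    [35, -2.0, 0, 0, 0, 0, 0],
    [35, -2.3, 0, 0, 0, 0, 0],
    [35, -2.3, 0, 0, 0, 0, 0],
    [35, -2.3, 0, 0, 0, 0, 0]
  ]
}}

```text
time_s: 16.6
position: [453.3, -300.1, 221.6]
orientation: [[-0.003, -0.048, -0.999], [-0.001, -0.999, 0.048], [-1.0, 0.001, 0.003]]
contact_force: [0.9, 1.4, -4.6]
finger_gap: 45.3
```

```bash
python3 -c "
from h import *
rows(633,-1.8,222,-93)"
```

```text
t 16.6 pos [ 453.3 -300.1  221.6] gap 45.3 F [ 0.9  1.4 -4.6] yaw -92.7
-> (633, -1.8, 222, -93) shift [-0.027, -6.13, -3.306] turn [0.05, 0.03, -0.01]
```

>>> {"api": "jog_arm", "payload": {
  "motion": [
    [35, 0, -0.4, -0.2, 0, 0, 0],
    [35, 0, -1.2, -0.6, 0, 0, 0],
    [35, 0, -2.1, -1.1, 0, 0, 0],
    [35, 0, -3.1, -1.7, 0, 0, 0],
    [35, 0, -4.1, -2.2, 0, 0, 0],
    [35, 0, -5.0, -2.7, 0, 0, 0],
    [35, 0, -5.7, -3.1, 0, 0, 0],
    [35, 0, -6.13, -3.3, 0, 0, 0],
    [35, 0, -6.13, -3.3, 0, 0, 0],
    [35, 0, -6.13, -3.3, 0, 0, 0]
  ]
}}

```text
time_s: 17.85
position: [631.7, -4.1, 220.3]
orientation: [[-0.004, -0.05, -0.999], [-0.003, -0.999, 0.05], [-1.0, 0.003, 0.004]]
contact_force: [0.8, -1.2, -5.5]
finger_gap: 45.1
```

```bash
python3 -c "
from fit import *
rows(633,-1.8,222,-93)
p,d=snapshot('scene');cv2.imwrite('pics/s5.png',p);np.save('scene_d5.npy',d)
cv2.imwrite('pics/s5c.png',cv2.resize(p[150:330,240:440],None,fx=4,fy=3.3*4/3.3*0+4,interpolation=cv2.INTER_CUBIC)[:600])
cv2.imwrite('pics/s5c.png',cv2.resize(p[170:320,250:430],None,fx=4,fy=4,interpolation=cv2.INTER_CUBIC))
W,_=cloud('scene',d)
s=sense()['position']
print(circ(W,s-[3.3,-1.4,0],s[2]-97+60,s[2]-97+80,13,20))
P=W.reshape(-1,3);o=s[2]-97
m=(np.hypot(P[:,0]-s[0]+3.3,P[:,1]-s[1]-1.4)<24)&(P[:,2]>o+13)&(P[:,2]<o+40)
np.save('tang.npy',P[m]);print(m.sum())
for z in (14,20,26,32):
  q=P[m&(P[:,2]>o+z)&(P[:,2]<o+z+6)];q=q[np.argsort(q[:,1])]
  print(z,(q[:,:2]).round(1).tolist()[::3])
"
```

```text
t 17.85 pos [631.7  -4.1 220.3] gap 45.1 F [ 0.8 -1.2 -5.5] yaw -92.9
-> (633, -1.8, 222, -93) shift [-0.034, -0.047, -0.024] turn [0.02, 0.04, -0.03]
(array([628.6,  -2.7]), 162, 0.49)
152
14 [[637.3, -15.6], [641.9, -14.9], [624.5, -14.6], [638.8, -12.7], [638.1, -11.0], [638.7, -9.5], [640.3, -8.3], [638.5, -6.4], [639.5, -5.1], [640.3, -2.0], [641.6, -0.8], [639.8, 1.1], [640.0, 2.6], [639.7, 4.3], [639.1, 6.0], [640.8, 7.2]]
20 [[635.6, -15.3], [640.6, -14.6], [638.9, -12.8], [640.9, -11.6], [641.6, -8.7], [639.2, -6.6], [640.9, -3.9], [642.5, -2.6], [641.1, -0.8], [640.9, 0.8], [640.5, 4.0], [640.8, 5.5], [641.1, 7.0]]
26 [[634.9, -15.2], [639.9, -14.6], [639.2, -12.9], [640.8, -10.1], [641.8, -8.8], [638.8, -6.6], [640.2, -3.8], [641.0, -2.4], [641.1, -0.9], [640.9, 0.7], [640.3, 2.3], [641.0, 3.8], [641.3, 6.7], [641.0, 8.4]]
32 [[634.3, -15.1], [640.4, -13.2], [641.4, -11.9], [642.3, -9.0], [640.4, -5.5], [641.1, 2.1], [642.3, 4.9], [641.1, 8.2]]
```

View pics/s5c.png

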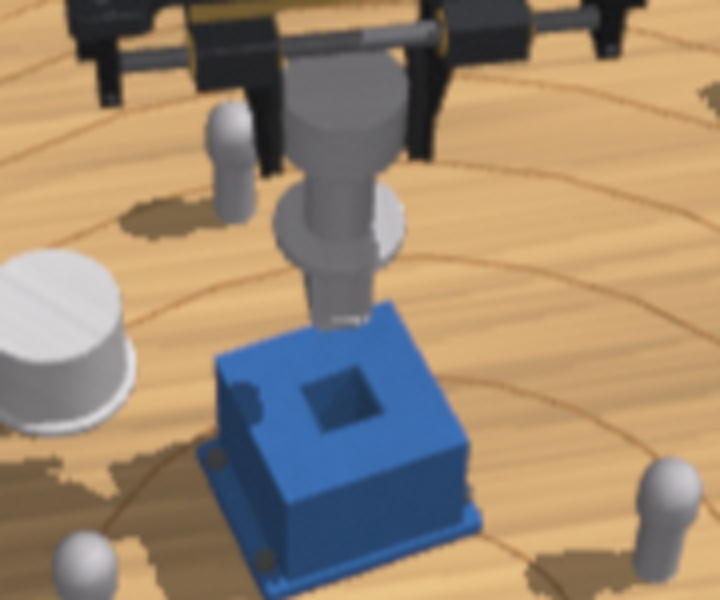

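```bash
cat > tang.py <<'E'
from fit import *
def tangfit(P,c0):
    best=None
    def f(q):
        a=q[2];d=P[:,:2]-q[:2]
        u=d[:,0]*np.cos(a)+d[:,1]*np.sin(a);v=-d[:,0]*np.sin(a)+d[:,1]*np.cos(a)
        au,av=abs(u)-12,abs(v)-12
        return np.where((au>0)&(av>0),np.hypot(au,av),np.maximum(au,av))
    for a in np.radians(np.arange(-45,45,5)):
        s=least_squares(f,[*c0,a],loss="soft_l1",f_scale=0.7)
        if best is None or s.cost<best.cost: best=s
    return best.x[:2],np.degrees(best.x[2]),best.cost,len(P)
if __name__=="__main__":
    P=np.load("tang.npy");print(tangfit(P,(628.6,-2.7)))
    Q=P[P[:,0]>637];l=np.polyfit(Q[:,1],Q[:,0],1);print(l,np.degrees(np.arctan(-l[0])))
E
python3 tang.py
```

```text
(array([628.6,  -2.6]), np.float64(-4.032880609905129), np.float64(43.60963151323458), 152)
[  0.1 640.8] -4.534703174797595
```

```bash
python3 -c "
from fit import *
W,_=cloud('scene',np.load('scene_d4.npy'))
print(rect(W,(632,-3),66,73,70))
p=cv2.imread('pics/s4.png')
# top plane pixel mapping: rectify holder top at z=70 from image
n='scene'
xs=np.arange(570,690,0.5);ys=np.arange(-60,60,0.5)
G=np.stack(np.meshgrid(xs,ys,indexing='ij')+[np.full((240,240),70.)],-1)
m=camera_model(n);K=m['mtx'];T=m['extrinsics'];c=(G-T[:3,3])@T[:3,:3]
u=K[0,0]*c[...,0]/-c[...,2]+K[0,2];v=-K[1,1]*c[...,1]/-c[...,2]+K[1,2]
r=cv2.remap(p,u.astype(np.float32),v.astype(np.float32),cv2.INTER_CUBIC)
cv2.imwrite('pics/rect.png',cv2.resize(r[::-1,::-1],None,fx=2.5,fy=2.5))
# top-face mask
b=r.astype(int); top=((b[...,0]>130)&(b[...,2]<90)).astype(np.uint8)
print(top.sum())
cn,h=cv2.findContours(top,cv2.RETR_CCOMP,cv2.CHAIN_APPROX_NONE)
for k,q in enumerate(cn):
  if cv2.contourArea(q)>500:
    (a,bb),s,ang=cv2.minAreaRect(q);print(cv2.contourArea(q)/4,'x',570+bb*.5,'y',-60+a*.5,np.array(s)/2,ang,h[0][k])
"

```

```text
(((630.0601196289062, -0.6211624145507812), (83.04080200195312, 81.53292083740234), 11.673636436462402), 1764, 69.1)Traceback (most recent call last):
  File "<string>", line 9, in <module>
    G=np.stack(np.meshgrid(xs,ys,indexing='ij')+[np.full((240,240),70.)],-1)
               ~~~~~~~~~~~~~~~~~~~~~~~~~~~~~~~~^~~~~~~~~~~~~~~~~~~~~~~~~
TypeError: can only concatenate tuple (not "list") to tuple
```

```bash
python3 -c "
from h import *
rows(633.2,-2.0,175,-77.1)"
```

```text
t 17.9 pos [631.8  -4.3 220.6] gap 44.9 F [ 0.2 -0.5 -6. ] yaw -92.9
-> (633.2, -2.0, 175, -77.1) shift [0.911, -0.05, -0.03] turn [-2.64, 0.04, -0.02]
```

>>> {"api": "jog_arm", "payload": {
  "motion": [
    [35, 0, -0.05, -0.03, -0.6, 0.04, -0.02],
    [35, 0, -0.05, -0.03, -1.3, 0.04, -0.02],
    [35, 0, -0.05, -0.03, -2, 0.04, -0.02],
    [35, 0.1, -0.05, -0.03, -2.64, 0.04, -0.02],
    [35, 0.3, -0.05, -0.03, -2.64, 0.04, -0.02],
    [35, 0.6, -0.05, -0.03, -2.64, 0.04, -0.02],
    [35, 0.8, -0.05, -0.03, -2.64, 0.04, -0.02],
    [35, 0.9, -0.05, -0.03, -2.64, 0.04, -0.02],
    [35, 0.9, -0.05, -0.03, -2.64, 0.04, -0.02],
    [35, 0.9, -0.05, -0.03, -2.64, 0.04, -0.02]
  ]
}}

```text
time_s: 19.15
position: [633.6, -2.1, 176.0]
orientation: [[0.001, 0.223, -0.975], [-0.0, -0.975, -0.223], [-1.0, 0.0, -0.001]]
contact_force: [0.1, 0.8, -5.1]
finger_gap: 45.1
```

```bash
python3 -c "
from tang import *
rows(633.2,-2.0,140,-77.1)
p,d=snapshot('scene');cv2.imwrite('pics/s6.png',p)
cv2.imwrite('pics/s6c.png',cv2.resize(p[190:320,260:420],None,fx=4.6,fy=4.6,interpolation=cv2.INTER_CUBIC))
W,_=cloud('scene',d)
s=sense()['position'];o=s[2]-97
P=W.reshape(-1,3)
print(circ(W,s-[3.3,-1.4,0],o+60,o+80,13,20))
m=(np.hypot(P[:,0]-s[0]+3.3,P[:,1]-s[1]-1.4)<22)&(P[:,2]>o+14)&(P[:,2]<o+44)
print(tangfit(P[m],(630,-1)))
"
```

```text
t 19.15 pos [633.6  -2.1 176. ] gap 45.1 F [ 0.1  0.8 -5.1] yaw -77.1
-> (633.2, -2.0, 140, -77.1) shift [0.72, -0.004, 0.008] turn [0.0, -0.01, -0.0]
(array([630.7,  -0.6]), 141, 0.58)
(array([631.1,  -0.9]), np.float64(12.83281932197251), np.float64(34.726515815834034), 143)
```

View pics/s6c.png

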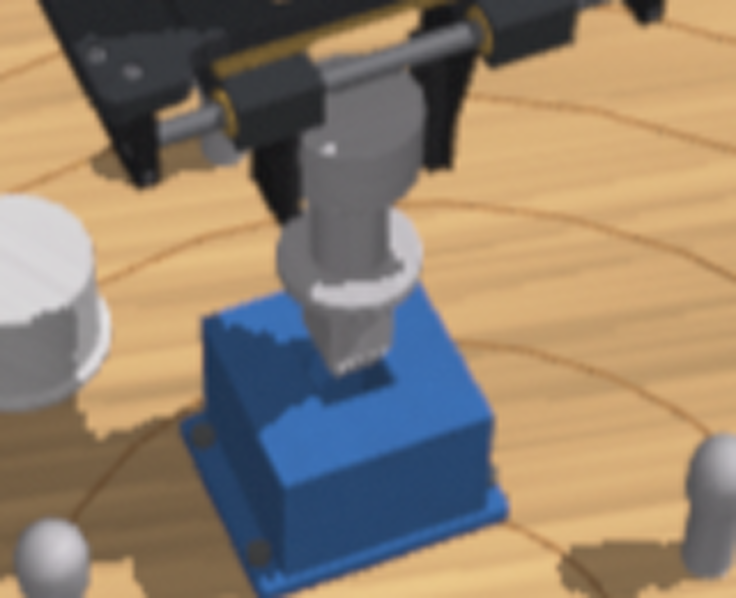

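The tang lines up with the socket in position and yaw (about 12° against 11.7°). Inserting.

>>> {"api": "jog_arm", "payload": {
  "motion": [
    [35, 0.05, 0, 0.01, 0, 0, 0],
    [35, 0.1, 0, 0.01, 0, 0, 0],
    [35, 0.15, 0, 0.01, 0, 0, 0],
    [35, 0.2, 0, 0.01, 0, 0, 0],
    [35, 0.26, 0, 0.01, 0, 0, 0],
    [35, 0.32, 0, 0.01, 0, 0, 0],
    [35, 0.38, 0, 0.01, 0, 0, 0],
    [35, 0.44, 0, 0.01, 0, 0, 0],
    [35, 0.5, 0, 0.01, 0, 0, 0],
    [35, 0.5, 0, 0.01, 0, 0, 0]
  ]
}}

```text
time_s: 20.45
position: [633.0, -2.2, 150.8]
orientation: [[0.001, 0.224, -0.975], [-0.0, -0.975, -0.224], [-1.0, 0.0, -0.001]]
contact_force: [-0.2, -0.5, -6.4]
finger_gap: 44.8
```

```bash
python3 -c "
from h import *
rows(633.2,-2.0,117,-77.1);print(sense()['torque'])"
```

```text
t 20.45 pos [633.   -2.2 150.8] gap 44.8 F [-0.2 -0.5 -6.4] yaw -77.1
-> (633.2, -2.0, 117, -77.1) shift [0.675, -0.002, -0.005] turn [0.0, -0.01, -0.0]
[-0.1  0.1  0. ]
```

>>> {"api": "jog_arm", "payload": {
  "motion": [
    [35, 0.08, 0, 0, 0, 0, 0],
    [35, 0.16, 0, 0, 0, 0, 0],
    [35, 0.24, 0, 0, 0, 0, 0],
    [35, 0.32, 0, 0, 0, 0, 0],
    [35, 0.4, 0, 0, 0, 0, 0],
    [35, 0.48, 0, 0, 0, 0, 0],
    [35, 0.56, 0, 0, 0, 0, 0],
    [35, 0.63, 0, 0, 0, 0, 0],
    [35, 0.66, 0, 0, 0, 0, 0],
    [35, 0.67, 0, 0, 0, 0, 0]
  ]
}}

```text
time_s: 21.7
position: [633.0, -2.2, 117.2]
orientation: [[0.001, 0.224, -0.975], [-0.0, -0.975, -0.224], [-1.0, 0.0, -0.001]]
contact_force: [0.1, 0.2, -5.1]
finger_gap: 45.3
```

```bash
python3 -c "
from h import *
rows(633.2,-2.0,117,-77.1);print(sense()['torque'])"
```

```text
t 21.7 pos [633.   -2.2 117.2] gap 45.3 F [ 0.1  0.2 -5.1] yaw -77.1
-> (633.2, -2.0, 117, -77.1) shift [0.004, -0.002, -0.005] turn [0.0, -0.01, -0.0]
[0.  0.2 0. ]
```

Slid in freely. Push a touch, release and go up.

>>> {"api": "jog_arm", "payload": {
  "motion": [
    [35, 0.02, 0, 0, 0, 0, 0],
    [35, 0.02, 0, 0, 0, 0, 0],
    [87, 0.02, 0, 0, 0, 0, 0],
    [87, 0.02, 0, 0, 0, 0, 0],
    [87, 0.02, 0, 0, 0, 0, 0],
    [87, 0.02, 0, 0, 0, 0, 0],
    [87, -0.4, 0, 0, 0, 0, 0],
    [87, -1, 0, 0, 0, 0, 0],
    [87, -1.6, 0, 0, 0, 0, 0],
    [87, -1.6, 0, 0, 0, 0, 0]
  ]
}}

```text
time_s: 22.95
position: [634.6, -2.5, 199.7]
orientation: [[0.006, 0.223, -0.975], [0.0, -0.975, -0.223], [-1.0, 0.001, -0.006]]
contact_force: [-0.0, 0.9, -0.0]
finger_gap: 86.9
```

```bash
python3 -c "
from fit import *
rows(545,-112,120,-77.1)
p,d=snapshot('scene');cv2.imwrite('pics/s7.png',p)
W,_=cloud('scene',d)
print('flat',circ(W,(630,-1),125,147,23,30),top(W,(630,-1),146,156,26))
print('cup',circ(W,(540,-111),10,46,32),top(W,(540,-110),46,54,45))
"
```

```text
t 22.95 pos [634.6  -2.5 199.7] gap 86.9 F [-0.   0.9 -0. ] yaw -77.1
-> (545, -112, 120, -77.1) shift [1.582, 1.732, 2.246] turn [0.0, -0.06, -0.01]
flat (array([629.8,  -0.7]), 290, 0.55) (array([631.6,  -1. , 149.1]), array([630.7,  -0.9, 149.7]), 558)
cup (array([ 540.9, -111.2]), 473, 0.62) (array([ 543.8, -111.7,   49.1]), array([ 542.2, -111.3,   49.9]), 815)
```

View pics/s7.png

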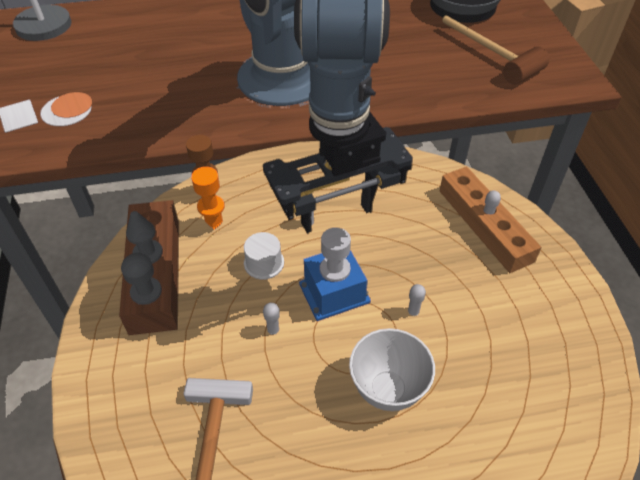

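The flat stake is home in the holder (top near z 149.5) and the cup has not moved. Going for the cup.

>>> {"api": "jog_arm", "payload": {
  "motion": [
    [87, 0, 0.5, 0.65, 0, -0.03, 0],
    [87, 0, 1.0, 1.3, 0, -0.06, 0],
    [87, 0, 1.5, 1.95, 0, -0.06, 0],
    [87, 0.4, 1.74, 2.26, 0, -0.06, 0],
    [87, 1.0, 1.74, 2.26, 0, -0.06, 0],
    [87, 1.7, 1.74, 2.26, 0, -0.06, 0],
    [87, 2.2, 1.74, 2.26, 0, -0.06, 0],
    [87, 2.5, 1.74, 2.26, 0, -0.06, 0],
    [87, 2.5, 1.74, 2.26, 0, -0.06, 0],
    [87, 2.5, 1.74, 2.26, 0, -0.06, 0]
  ]
}}

```text
time_s: 24.25
position: [543.6, -112.5, 73.3]
orientation: [[-0.002, 0.223, -0.975], [-0.001, -0.975, -0.223], [-1.0, 0.001, 0.003]]
contact_force: [0.4, -0.7, 0.3]
finger_gap: 87.2
```

```bash
python3 -c "
from fit import *
rows(544.4,-112.5,12,-77.1)
p,d=snapshot('scene');cv2.imwrite('pics/s8.png',p)
"
```

```text
t 24.25 pos [ 543.6 -112.5   73.3] gap 87.2 F [ 0.4 -0.7  0.3] yaw -77.1
-> (544.4, -112.5, 12, -77.1) shift [1.226, 0.002, -0.019] turn [0.0, 0.03, -0.01]
```

View pics/s8.png

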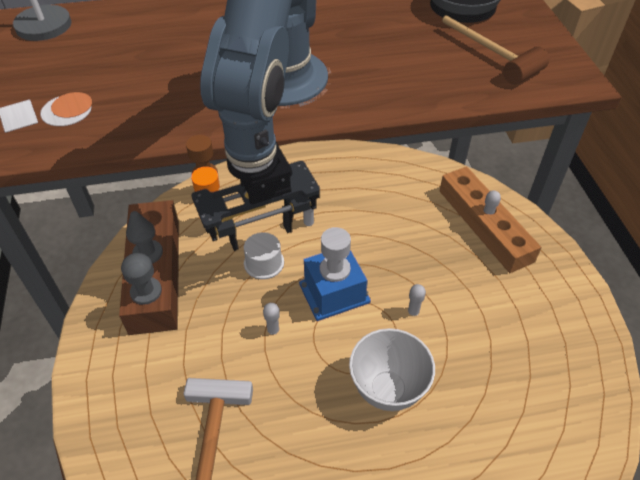

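>>> {"api": "jog_arm", "payload": {
  "motion": [
    [87, 0.3, 0, -0.02, 0, 0, 0],
    [87, 0.7, 0, -0.02, 0, 0, 0],
    [87, 1.0, 0, -0.02, 0, 0, 0],
    [87, 1.2, 0, -0.02, 0, 0, 0],
    [87, 1.22, 0, -0.02, 0, 0, 0],
    [50, 1.22, 0, -0.02, 0, 0, 0],
    [50, 1.22, 0, -0.02, 0, 0, 0],
    [50, 1.22, 0, -0.02, 0, 0, 0],
    [50, 1.22, 0, -0.02, 0, 0, 0],
    [50, 1.22, 0, -0.02, 0, 0, 0]
  ],
  "grip_force": 20
}}

```text
time_s: 25.55
position: [545.0, -112.4, 12.9]
orientation: [[-0.001, 0.223, -0.975], [-0.001, -0.975, -0.223], [-1.0, 0.001, 0.001]]
contact_force: [-0.4, -0.0, 3.1]
finger_gap: 63.6
```

```bash
python3 -c "
from fit import *
rows(544.4,-112.5,180,-77.1)
"
```

```text
t 25.55 pos [ 545.  -112.4   12.9] gap 63.6 F [-0.4 -0.   3.1] yaw -77.1
-> (544.4, -112.5, 180, -77.1) shift [-3.342, 0.003, 0.016] turn [0.0, 0.01, -0.01]
```

>>> {"api": "jog_arm", "payload": {
  "motion": [
    [50, -0.1, 0, 0, 0, 0, 0],
    [50, -0.3, 0, 0, 0, 0, 0],
    [50, -0.7, 0, 0, 0, 0, 0],
    [50, -1.1, 0, 0, 0, 0, 0],
    [50, -1.6, 0, 0, 0, 0, 0],
    [50, -2.1, 0, 0, 0, 0, 0],
    [50, -2.6, 0, 0, 0, 0, 0],
    [50, -3.1, 0, 0, 0, 0, 0],
    [50, -3.5, 0, 0, 0, 0, 0],
    [50, -3.5, 0, 0, 0, 0, 0]
  ]
}}

```text
time_s: 26.8
position: [546.2, -112.6, 190.3]
orientation: [[0.003, 0.223, -0.975], [-0.001, -0.975, -0.223], [-1.0, 0.002, -0.003]]
contact_force: [-0.6, -0.2, -1.7]
finger_gap: 63.5
```

```bash
python3 -c "
from fit import *
rows(633.2,-2.2,188,-77.1)
"
```

```text
t 26.8 pos [ 546.2 -112.6  190.3] gap 63.5 F [-0.6 -0.2 -1.7] yaw -77.1
-> (633.2, -2.2, 188, -77.1) shift [0.049, -1.764, -2.19] turn [-0.0, -0.03, -0.02]
```

>>> {"api": "jog_arm", "payload": {
  "motion": [
    [50, 0, -0.2, -0.25, 0, 0, 0],
    [50, 0, -0.5, -0.6, 0, 0, 0],
    [50, 0, -0.9, -1.1, 0, 0, 0],
    [50, 0, -1.3, -1.6, 0, 0, 0],
    [50, 0, -1.6, -2.0, 0, 0, 0],
    [50, 0, -1.76, -2.19, 0, 0, 0],
    [50, 0, -1.76, -2.19, 0, 0, 0],
    [50, 0, -1.76, -2.19, 0, 0, 0],
    [50, 0, -1.76, -2.19, 0, 0, 0],
    [50, 0, -1.76, -2.19, 0, 0, 0]
  ]
}}

```text
time_s: 28.05
position: [633.0, -3.1, 190.7]
orientation: [[0.004, 0.222, -0.975], [-0.001, -0.975, -0.222], [-1.0, 0.002, -0.003]]
contact_force: [0.2, -0.3, -1.8]
finger_gap: 63.6
```

```bash
python3 -c "
from fit import *
rows(633.2,-2.2,115,-77.1)
p,d=snapshot('scene');cv2.imwrite('pics/s9.png',p)
W,_=cloud('scene',d);s=sense()['position'];o=s[2]-13
print(circ(W,(631,-1),o+8,o+20,32,40))
"
```

```text
t 28.05 pos [633.   -3.1 190.7] gap 63.6 F [ 0.2 -0.3 -1.8] yaw -77.2
-> (633.2, -2.2, 115, -77.1) shift [1.514, -0.02, -0.004] turn [-0.01, -0.03, -0.02]
(array([629.3,  -1.5]), 245, 0.67)
```

View pics/s9.png

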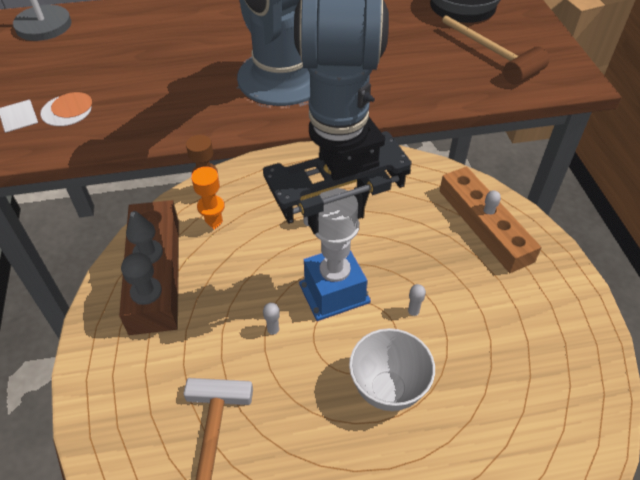

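>>> {"api": "jog_arm", "payload": {
  "motion": [
    [50, 0.1, -0.015, -0.01, 0, 0, 0],
    [50, 0.3, -0.015, -0.01, 0, 0, 0],
    [50, 0.5, -0.015, -0.01, 0, 0, 0],
    [50, 0.7, -0.015, -0.01, 0, 0, 0],
    [50, 0.9, -0.015, -0.01, 0, 0, 0],
    [50, 1.1, -0.015, -0.01, 0, 0, 0],
    [50, 1.25, -0.015, -0.01, 0, 0, 0],
    [50, 1.35, -0.015, -0.01, 0, 0, 0],
    [50, 1.4, -0.015, -0.01, 0, 0, 0],
    [50, 1.4, -0.015, -0.01, 0, 0, 0]
  ]
}}

```text
time_s: 29.35
position: [633.7, -2.2, 120.7]
orientation: [[0.004, 0.222, -0.975], [-0.001, -0.975, -0.222], [-1.0, 0.002, -0.003]]
contact_force: [-0.0, 0.0, -2.6]
finger_gap: 63.5
```

```bash
python3 -c "
from fit import *
rows(633.2,-2.2,117.3,-77.1)
"
```

```text
t 29.35 pos [633.7  -2.2 120.7] gap 63.5 F [-0.   0.  -2.6] yaw -77.2
-> (633.2, -2.2, 117.3, -77.1) shift [0.068, -0.001, 0.01] turn [-0.01, -0.03, -0.02]
```

>>> {"api": "jog_arm", "payload": {
  "motion": [
    [50, 0.03, 0, 0.01, 0, 0, 0],
    [50, 0.05, 0, 0.01, 0, 0, 0],
    [50, 0.07, 0, 0.01, 0, 0, 0],
    [50, 0.08, 0, 0.01, 0, 0, 0],
    [50, 0.08, 0, 0.01, 0, 0, 0],
    [70, 0.08, 0, 0.01, 0, 0, 0],
    [87, 0.08, 0, 0.01, 0, 0, 0],
    [87, 0.08, 0, 0.01, 0, 0, 0],
    [87, 0.08, 0, 0.01, 0, 0, 0],
    [87, 0.08, 0, 0.01, 0, 0, 0]
  ]
}}

```text
time_s: 30.6
position: [633.2, -2.3, 116.7]
orientation: [[0.004, 0.222, -0.975], [-0.001, -0.975, -0.222], [-1.0, 0.002, -0.003]]
contact_force: [0.4, 0.5, 0.8]
finger_gap: 86.4
```

```bash
python3 -c "
from fit import *
rows(633.2,-2.2,200,-77.1)
"
```

```text
t 30.6 pos [633.2  -2.3 116.7] gap 86.4 F [0.4 0.5 0.8] yaw -77.2
-> (633.2, -2.2, 200, -77.1) shift [-1.667, 0.002, -0.006] turn [-0.01, -0.03, -0.02]
```

>>> {"api": "jog_arm", "payload": {
  "motion": [
    [87, -0.3, 0, 0, 0, 0, 0],
    [87, -0.8, 0, 0, 0, 0, 0],
    [87, -1.4, 0, 0, 0, 0, 0],
    [87, -1.8, 0, 0, 0, 0, 0],
    [87, -1.8, 0, 0, -1.7, 0, 0],
    [87, -1.8, 0, 0, -3.4, 0, 0],
    [87, -1.8, 0, 0, -5.1, 0, 0],
    [87, -1.8, 0, 0, -6.8, 0, 0],
    [87, -1.8, 0, 0, -8.5, 0, 0],
    [87, -1.8, 0, 0, -10, 0, 0]
  ]
}}

```text
time_s: 31.85
position: [632.9, -2.3, 207.2]
orientation: [[0.004, 0.957, -0.29], [-0.001, -0.29, -0.957], [-1.0, 0.004, -0.0]]
contact_force: [0.7, -0.0, -0.7]
finger_gap: 86.7
```

```bash
python3 -c "
from fit import *
rows(684.2,-114.8,205,5)
p,d=snapshot('scene');cv2.imwrite('pics/s10.png',p)
W,_=cloud('scene',d)
print('cup',circ(W,(630,-1),114,150,32,40),top(W,(630,-1),150,158,40))
P=W.reshape(-1,3);m=(P[:,2]>150)&(P[:,2]<158)&(np.hypot(P[:,0]-630,P[:,1]+1)<28);P=P[m]
A=np.c_[P[:,:2]-P[:,:2].mean(0),np.ones(len(P))];print(len(P),np.linalg.lstsq(A,P[:,2],rcond=None)[0])
for k,c in dict(p1=(460,-16),p2=(681,-114),p3=(689,123)).items(): print(k,circ(W,c,44,58,13),circ(W,c,5,35,10))
"
```

```text
t 31.85 pos [632.9  -2.3 207.2] gap 86.7 F [ 0.7 -0.  -0.7] yaw -16.9
-> (684.2, -114.8, 205, 5) shift [0.051, 1.635, 1.856] turn [-3.64, 0.01, -0.04]
cup (array([629.2,  -0.8]), 599, 0.54) (array([640.1,  -3.2, 153. ]), array([632.9,  -1.1, 153.3]), 715)
511 [  0.    0.  153.1]
p1 None None
p2 (array([ 680.8, -113.6]), 83, 0.37) (array([ 681. , -113.5]), 121, 0.51)
p3 (array([688.7, 123.5]), 78, 0.49) (array([688.8, 123.3]), 117, 0.62)
```

View pics/s10.png

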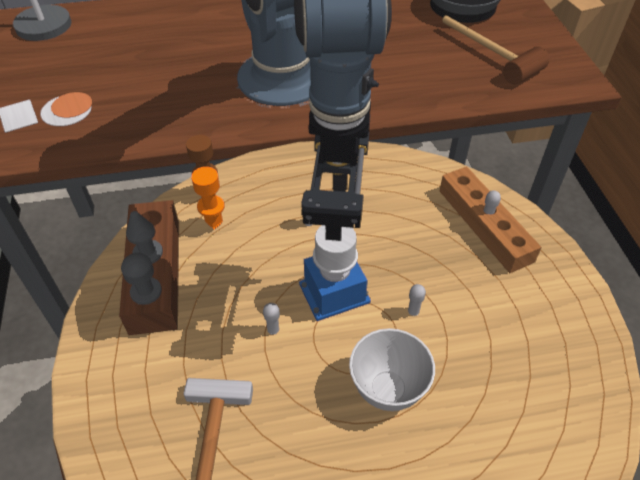

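The cup sits level, top near z 153 (expected 154). Now punch 2 at (272,317).

>>> {"api": "jog_arm", "payload": {
  "motion": [
    [60, 0, 0.4, 0.45, -0.8, 0, 0],
    [60, 0, 0.8, 0.9, -1.6, 0, 0],
    [60, 0, 1.2, 1.4, -2.5, 0, 0],
    [60, 0.05, 1.63, 1.86, -3.6, 0, 0],
    [60, 0.05, 1.63, 1.86, -3.6, 0, 0],
    [60, 0.5, 1.63, 1.86, -3.6, 0, 0],
    [60, 1.2, 1.63, 1.86, -3.6, 0, 0],
    [60, 1.9, 1.63, 1.86, -3.6, 0, 0],
    [60, 2.3, 1.63, 1.86, -3.6, 0, 0],
    [60, 2.3, 1.63, 1.86, -3.6, 0, 0]
  ]
}}

```text
time_s: 33.15
position: [683.7, -114.0, 91.3]
orientation: [[0.001, 0.996, 0.085], [-0.0, 0.085, -0.996], [-1.0, 0.001, 0.0]]
contact_force: [0.4, 0.4, 0.6]
finger_gap: 59.9
```

```bash
python3 -c "
from fit import *
rows(684.2,-114.9,33,5)
"
```

```text
t 33.15 pos [ 683.7 -114.    91.3] gap 59.9 F [0.4 0.4 0.6] yaw 4.9
-> (684.2, -114.9, 33, 5) shift [1.165, 0.007, 0.019] turn [-0.02, 0.0, -0.01]
```

>>> {"api": "jog_arm", "payload": {
  "motion": [
    [60, 0.3, 0.01, 0.02, 0, 0, 0],
    [60, 0.7, 0.01, 0.02, 0, 0, 0],
    [60, 1.0, 0.01, 0.02, 0, 0, 0],
    [60, 1.17, 0.01, 0.02, 0, 0, 0],
    [60, 1.17, 0.01, 0.02, 0, 0, 0],
    [20, 1.17, 0.01, 0.02, 0, 0, 0],
    [20, 1.17, 0.01, 0.02, 0, 0, 0],
    [20, 1.17, 0.01, 0.02, 0, 0, 0],
    [20, 1.17, 0.01, 0.02, 0, 0, 0],
    [20, 1.17, 0.01, 0.02, 0, 0, 0]
  ]
}}

```text
time_s: 34.4
position: [684.3, -115.0, 33.0]
orientation: [[0.001, 0.996, 0.085], [-0.0, 0.085, -0.996], [-1.0, 0.001, 0.001]]
contact_force: [-0.2, 0.2, 1.0]
finger_gap: 25.3
```

```bash
python3 -c "
from fit import *
rows(612.4,328.6,200,105.4)
rows(684,-115,220,60)
"
```

```text
t 34.4 pos [ 684.3 -115.    33. ] gap 25.3 F [-0.2  0.2  1. ] yaw 4.9
-> (612.4, 328.6, 200, 105.4) shift [-3.345, -0.671, -8.961] turn [-16.75, 0.01, -0.0]
t 34.4 pos [ 684.3 -115.    33. ] gap 25.3 F [-0.2  0.2  1. ] yaw 4.9
-> (684, -115, 220, 60) shift [-3.739, -0.003, 0.001] turn [-9.18, 0.01, -0.01]
```

>>> {"api": "jog_arm", "payload": {
  "motion": [
    [20, -0.2, 0, 0, 0, 0, 0],
    [20, -0.7, 0, 0, 0, 0, 0],
    [20, -1.3, 0, 0, 0, 0, 0],
    [20, -2.0, 0, 0, 0, 0, 0],
    [20, -2.7, 0, 0, 0, 0, 0],
    [20, -3.3, 0, 0, -1.4, 0, 0],
    [20, -3.75, 0, 0, -2.9, 0, 0],
    [20, -3.75, 0, 0, -4.4, 0, 0],
    [20, -3.75, 0, 0, -5.8, 0, 0],
    [20, -3.75, 0, 0, -7, 0, 0]
  ]
}}

```text
time_s: 35.65
position: [683.8, -115.0, 220.8]
orientation: [[0.001, 0.68, 0.733], [-0.0, 0.733, -0.68], [-1.0, 0.0, 0.001]]
contact_force: [-0.2, 0.4, -2.9]
finger_gap: 25.4
```

```bash
python3 -c "
from fit import *
rows(612.4,328.6,200,105.4)
"
```

```text
t 35.65 pos [ 683.8 -115.   220.8] gap 25.4 F [-0.2  0.4 -2.9] yaw 47.1
-> (612.4, 328.6, 200, 105.4) shift [0.411, 5.532, -7.083] turn [-9.71, 0.01, 0.0]
```

>>> {"api": "jog_arm", "payload": {
  "motion": [
    [20, 0, 0.3, -0.4, -1.0, 0, 0],
    [20, 0, 0.9, -1.1, -2.4, 0, 0],
    [20, 0, 1.6, -2.0, -3.9, 0, 0],
    [20, 0, 2.4, -3.0, -5.4, 0, 0],
    [20, 0, 3.2, -4.1, -7, 0, 0],
    [20, 0, 4.0, -5.1, -8.5, 0, 0],
    [20, 0.1, 4.8, -6.1, -9.7, 0, 0],
    [20, 0.2, 5.3, -6.8, -9.7, 0, 0],
    [20, 0.3, 5.53, -7.08, -9.7, 0, 0],
    [20, 0.4, 5.53, -7.08, -9.7, 0, 0]
  ]
}}

```text
time_s: 36.9
position: [611.9, 329.4, 200.2]
orientation: [[0.001, -0.267, 0.964], [-0.001, 0.964, 0.267], [-1.0, -0.001, 0.0]]
contact_force: [0.3, -1.6, -1.1]
finger_gap: 24.8
```

```bash
python3 -c "
from fit import *
rows(612.4,328.6,95,105.4)
"
```

```text
t 36.9 pos [611.9 329.4 200.2] gap 24.8 F [ 0.3 -1.6 -1.1] yaw 105.5
-> (612.4, 328.6, 95, 105.4) shift [2.104, -0.016, 0.006] turn [0.01, 0.0, 0.01]
```

>>> {"api": "jog_arm", "payload": {
  "motion": [
    [20, 0.2, -0.01, 0.01, 0, 0, 0],
    [20, 0.5, -0.01, 0.01, 0, 0, 0],
    [20, 0.9, -0.01, 0.01, 0, 0, 0],
    [20, 1.3, -0.01, 0.01, 0, 0, 0],
    [20, 1.7, -0.01, 0.01, 0, 0, 0],
    [20, 2.0, -0.01, 0.01, 0, 0, 0],
    [20, 2.1, -0.01, 0.01, 0, 0, 0],
    [20, 2.1, -0.01, 0.01, 0, 0, 0],
    [20, 2.1, -0.01, 0.01, 0, 0, 0],
    [20, 2.1, -0.01, 0.01, 0, 0, 0]
  ]
}}

```text
time_s: 38.15
position: [612.9, 329.3, 96.1]
orientation: [[0.002, -0.267, 0.964], [-0.0, 0.964, 0.267], [-1.0, -0.001, 0.002]]
contact_force: [-0.2, -0.4, -1.3]
finger_gap: 25.0
```

```bash
python3 -c "
from fit import *
rows(612.4,328.6,52,105.4)
p,d=snapshot('scene');cv2.imwrite('pics/s11.png',cv2.resize(p[130:290,400:600],None,fx=3.7,fy=3.7,interpolation=cv2.INTER_CUBIC))
W,_=cloud('scene',d);s=sense()['position'];o=s[2]-33
print('punch',circ(W,s-[3.3,-1.4,0],o+4,o+42,10,16),o)
print('block',rect(W,(532,306),41,45.5,130))
"
```

```text
t 38.15 pos [612.9 329.3  96.1] gap 25.0 F [-0.2 -0.4 -1.3] yaw 105.5
-> (612.4, 328.6, 52, 105.4) shift [0.881, -0.009, -0.015] turn [0.01, 0.02, 0.01]
punch (array([611.1, 330.7]), 135, 0.8) 62.91853800962143
block (((528.2747192382812, 307.67230224609375), (229.08309936523438, 59.8299560546875), 15.367891311645508), 1577, 43.4)
```

View pics/s11.png

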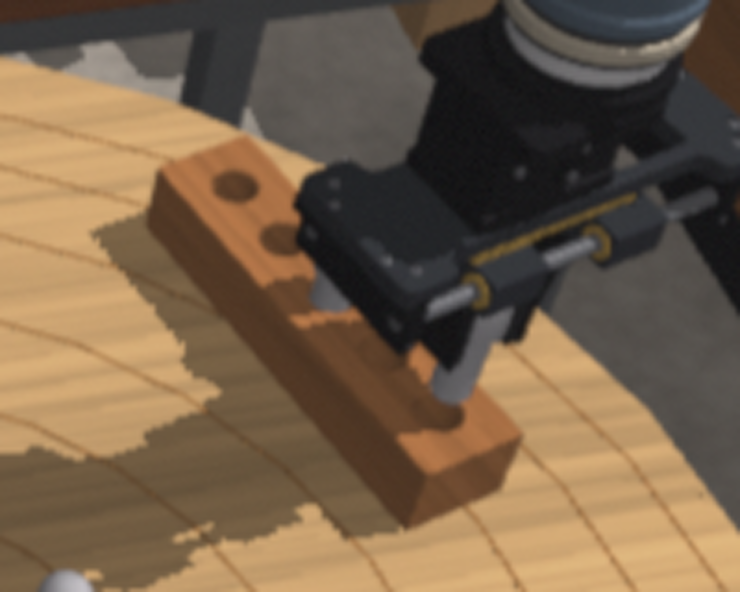

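```bash
python3 -c "
from fit import *
p,d=snapshot('scene')
W,_=cloud('scene',d);o=62.9
for a,b in((2,15),(15,28),(28,42),(2,42)): print(circ(W,(611,330.7),o+a,o+b,10,14))
W0,_=cloud('scene',np.load('scene_d.npy'))
print('bp',circ(W0,(527.6,308.1),62,76,13,18),circ(W0,(527.6,308),46,60,10,15))
# rectified block top for bore centres
g=cv2.imread('pics/scene0.png')
xs=np.arange(420,640,.5);ys=np.arange(250,370,.5)
X,Y=np.meshgrid(xs,ys,indexing='ij');G=np.stack([X,Y,np.full(X.shape,43.5)],-1)
m=camera_model('scene');K=m['mtx'];T=m['extrinsics'];c=(G-T[:3,3])@T[:3,:3]
u=K[0,0]*c[...,0]/-c[...,2]+K[0,2];v=K[1,1]*c[...,1]/c[...,2]+K[1,2]
r=cv2.remap(g,u.astype(np.float32),v.astype(np.float32),cv2.INTER_CUBIC)
gr=cv2.cvtColor(r,cv2.COLOR_BGR2GRAY)
cv2.imwrite('pics/blk.png',cv2.resize(r,None,fx=1.6,fy=1.6))
"
```

```text
(array([611.5, 329.9]), 61, 0.63)
(array([610.9, 330.1]), 47, 0.89)
(array([611. , 330.6]), 31, 0.44)
(array([611.2, 330. ]), 139, 0.76)
bp (array([527.6, 308.1]), 83, 0.79) (array([527.9, 308.4]), 57, 0.94)
```

View pics/blk.png

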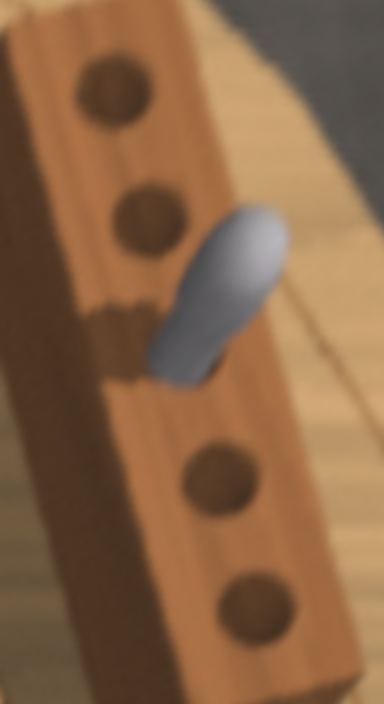

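Bore centres in the scene frame are about (610.6,329.7), (570,318.4), (489,296.6) and (448,285.6). The held punch is at (611.2,330). Small shift, then insert.

>>> {"api": "jog_arm", "payload": {
  "motion": [
    [20, 0, -0.005, -0.02, 0, 0, 0],
    [20, 0.1, -0.005, -0.02, 0, 0, 0],
    [20, 0.2, -0.005, -0.02, 0, 0, 0],
    [20, 0.3, -0.005, -0.02, 0, 0, 0],
    [20, 0.37, -0.005, -0.02, 0, 0, 0],
    [20, 0.44, -0.005, -0.02, 0, 0, 0],
    [20, 0.51, -0.005, -0.02, 0, 0, 0],
    [20, 0.58, -0.005, -0.02, 0, 0, 0],
    [20, 0.64, -0.005, -0.02, 0, 0, 0],
    [20, 0.64, -0.005, -0.02, 0, 0, 0]
  ]
}}

```text
time_s: 39.5
position: [611.7, 328.5, 63.5]
orientation: [[0.001, -0.267, 0.964], [-0.001, 0.964, 0.267], [-1.0, -0.001, 0.001]]
contact_force: [-0.1, -0.2, -1.1]
finger_gap: 25.4
```

```bash
python3 -c "
from fit import *
rows(612,328.6,52,105.4);print(sense()['torque'])
"
```

```text
t 39.5 pos [611.7 328.5  63.5] gap 25.4 F [-0.1 -0.2 -1.1] yaw 105.5
-> (612, 328.6, 52, 105.4) shift [0.229, 0.001, 0.006] turn [0.01, 0.01, 0.01]
[0.  0.1 0. ]
```

>>> {"api": "jog_arm", "payload": {
  "motion": [
    [20, 0.08, 0, 0, 0, 0, 0],
    [20, 0.16, 0, 0, 0, 0, 0],
    [20, 0.22, 0, 0, 0, 0, 0],
    [20, 0.23, 0, 0, 0, 0, 0],
    [60, 0.23, 0, 0, 0, 0, 0],
    [60, 0.23, 0, 0, 0, 0, 0],
    [60, 0.23, 0, 0, 0, 0, 0],
    [60, -0.4, 0, 0, 0, 0, 0],
    [60, -1.2, 0, 0, 0, 0, 0],
    [60, -2.2, 0, 0, 0, 0, 0]
  ]
}}

```text
time_s: 40.75
position: [611.1, 328.2, 174.0]
orientation: [[-0.001, -0.267, 0.964], [-0.002, 0.964, 0.267], [-1.0, -0.001, -0.001]]
contact_force: [-0.1, 0.4, 0.8]
finger_gap: 59.6
```

```bash
python3 -c "
from fit import *
rows(692.1,121.9,190,155)
p,d=snapshot('scene');cv2.imwrite('pics/s12.png',p)
W,_=cloud('scene',d)
for k,c in dict(p1=(460,-16),p3=(689,123)).items(): print(k,circ(W,c,44,58,13),circ(W,c,5,35,10))
print('placed',circ(W,(609,330),62,76,13),top(W,(611,330),80,95,16))
"
```

```text
t 40.75 pos [611.1 328.2 174. ] gap 59.6 F [-0.1  0.4  0.8] yaw 105.5
-> (692.1, 121.9, 190, 155) shift [-0.315, -4.41, 0.461] turn [-8.26, -0.02, 0.01]
p1 (array([460. , -16.2]), 73, 0.78) (array([460. , -15.9]), 113, 0.65)
p3 (array([688.7, 123.6]), 80, 0.5) (array([688.8, 123.4]), 125, 0.4)
placed (array([609.9, 329.7]), 92, 0.64) (array([613.3, 326.4,  84.1]), array([610.9, 327.8,  84.7]), 109)
```

View pics/s12.png

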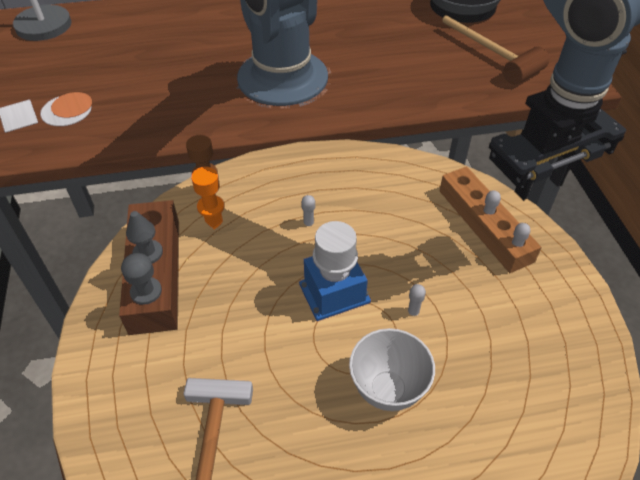

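```bash
python3 -c "
from fit import *
rows(691.6,122.1,110,125)
"
```

```text
t 40.8 pos [614.8 330.7 182.9] gap 59.6 F [1.8 1.7 5.4] yaw 105.5
-> (691.6, 122.1, 110, 125) shift [1.452, -4.433, 0.351] turn [-3.26, 0.12, -0.0]
```

>>> {"api": "jog_arm", "payload": {
  "motion": [
    [60, 0, -0.5, 0.04, -0.4, 0.1, 0],
    [60, 0, -1.3, 0.1, -1, 0.1, 0],
    [60, 0, -2.2, 0.18, -1.7, 0.1, 0],
    [60, 0, -3.1, 0.25, -2.4, 0.1, 0],
    [60, 0.2, -3.9, 0.31, -3, 0.1, 0],
    [60, 0.6, -4.43, 0.35, -3.26, 0.1, 0],
    [60, 1.1, -4.43, 0.35, -3.26, 0.1, 0],
    [60, 1.45, -4.43, 0.35, -3.26, 0.1, 0],
    [60, 1.45, -4.43, 0.35, -3.26, 0.1, 0],
    [60, 1.45, -4.43, 0.35, -3.26, 0.1, 0]
  ]
}}

```text
time_s: 42.05
position: [692.1, 123.2, 111.1]
orientation: [[0.003, -0.575, 0.818], [0.002, 0.818, 0.575], [-1.0, -0.001, 0.004]]
contact_force: [0.6, 0.1, -0.1]
finger_gap: 59.9
```

```bash
python3 -c "
from fit import *
rows(691.6,122.1,33,125)
"
```

```text
t 42.05 pos [692.1 123.2 111.1] gap 59.9 F [ 0.6  0.1 -0.1] yaw 125.1
-> (691.6, 122.1, 33, 125) shift [1.562, -0.011, -0.026] turn [0.01, 0.04, 0.01]
```

>>> {"api": "jog_arm", "payload": {
  "motion": [
    [60, 0.3, -0.01, -0.02, 0, 0, 0],
    [60, 0.8, -0.01, -0.02, 0, 0, 0],
    [60, 1.2, -0.01, -0.02, 0, 0, 0],
    [60, 1.5, -0.01, -0.02, 0, 0, 0],
    [60, 1.56, -0.01, -0.02, 0, 0, 0],
    [60, 1.56, -0.01, -0.02, 0, 0, 0],
    [20, 1.56, -0.01, -0.02, 0, 0, 0],
    [20, 1.56, -0.01, -0.02, 0, 0, 0],
    [20, 1.56, -0.01, -0.02, 0, 0, 0],
    [20, 1.56, -0.01, -0.02, 0, 0, 0]
  ]
}}

```text
time_s: 43.3
position: [691.9, 122.3, 33.3]
orientation: [[0.004, -0.575, 0.818], [0.002, 0.818, 0.575], [-1.0, -0.001, 0.004]]
contact_force: [0.4, 0.3, -0.3]
finger_gap: 28.0
```

```bash
python3 -c "
from fit import *
rows(571.5,317.3,180,105.4)
"
```

```text
t 43.3 pos [691.9 122.3  33.3] gap 28.0 F [ 0.4  0.3 -0.3] yaw 125.1
-> (571.5, 317.3, 180, 105.4) shift [-2.936, 4.573, 0.282] turn [3.28, 0.04, -0.0]
```

>>> {"api": "jog_arm", "payload": {
  "motion": [
    [20, 0, 0, 0, 0, 0, 0],
    [20, 0, 0, 0, 0, 0, 0],
    [20, -0.2, 0, 0, 0, 0, 0],
    [20, -0.7, 0, 0, 0, 0, 0],
    [20, -1.3, 0.2, 0, 0.2, 0, 0],
    [20, -1.9, 0.7, 0.05, 0.7, 0, 0],
    [20, -2.4, 1.3, 0.1, 1.3, 0, 0],
    [20, -2.7, 2.0, 0.15, 2, 0, 0],
    [20, -2.9, 2.8, 0.2, 2.6, 0, 0],
    [20, -2.9, 3.4, 0.25, 3.2, 0, 0]
  ]
}}

```text
time_s: 44.55
position: [603.0, 270.7, 180.0]
orientation: [[0.005, -0.273, 0.962], [0.004, 0.962, 0.273], [-1.0, 0.002, 0.006]]
contact_force: [1.0, -0.6, -1.2]
finger_gap: 25.0
```

```bash
python3 -c "
from fit import *
rows(571.5,317.3,130,105.4)
"
```

```text
t 44.55 pos [603.  270.7 180. ] gap 25.0 F [ 1.  -0.6 -1.2] yaw 105.9
-> (571.5, 317.3, 130, 105.4) shift [0.999, 1.066, -0.357] turn [0.08, 0.06, -0.02]
```

>>> {"api": "jog_arm", "payload": {
  "motion": [
    [20, 0, 0.4, -0.13, 0, 0, 0],
    [20, 0, 0.8, -0.27, 0.08, 0.06, 0],
    [20, 0, 1.06, -0.35, 0.08, 0.06, 0],
    [20, 0.2, 1.06, -0.35, 0.08, 0.06, 0],
    [20, 0.6, 1.06, -0.35, 0.08, 0.06, 0],
    [20, 1.0, 1.06, -0.35, 0.08, 0.06, 0],
    [20, 1.4, 1.06, -0.35, 0.08, 0.06, 0],
    [20, 1.7, 1.06, -0.35, 0.08, 0.06, 0],
    [20, 1.7, 1.06, -0.35, 0.08, 0.06, 0],
    [20, 1.7, 1.06, -0.35, 0.08, 0.06, 0]
  ]
}}

```text
time_s: 45.8
position: [572.6, 317.6, 95.5]
orientation: [[0.0, -0.265, 0.964], [0.003, 0.964, 0.265], [-1.0, 0.002, 0.001]]
contact_force: [-0.5, -0.0, -2.7]
finger_gap: 25.4
```

```bash
python3 -c "
from fit import *
rows(571.5,317.3,63,105.4)
p,d=snapshot('scene');cv2.imwrite('pics/s13.png',cv2.resize(p[130:290,400:600],None,fx=3.7,fy=3.7,interpolation=cv2.INTER_CUBIC))
W,_=cloud('scene',d);s=sense()['position'];o=s[2]-33
print('punch',circ(W,s-[2,-1.2,0],o+4,o+42,10,16),o)
"
```

```text
t 45.8 pos [572.6 317.6  95.5] gap 25.4 F [-0.5 -0.  -2.7] yaw 105.4
-> (571.5, 317.3, 63, 105.4) shift [0.65, -0.001, -0.024] turn [-0.0, 0.01, -0.02]
punch (array([569.3, 319.2]), 132, 0.84) 62.845791834320494
```

View pics/s13.png

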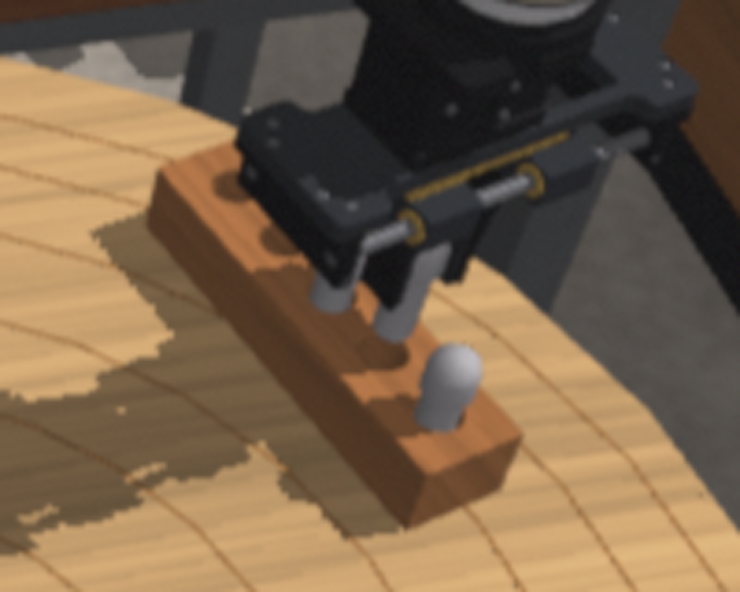

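>>> {"api": "jog_arm", "payload": {
  "motion": [
    [20, 0, -0.01, -0.01, 0, 0, 0],
    [20, 0.1, -0.01, -0.01, 0, 0, 0],
    [20, 0.2, -0.01, -0.01, 0, 0, 0],
    [20, 0.3, -0.01, -0.01, 0, 0, 0],
    [20, 0.37, -0.01, -0.01, 0, 0, 0],
    [20, 0.44, -0.01, -0.01, 0, 0, 0],
    [20, 0.51, -0.01, -0.01, 0, 0, 0],
    [20, 0.58, -0.01, -0.01, 0, 0, 0],
    [20, 0.64, -0.01, -0.01, 0, 0, 0],
    [20, 0.64, -0.01, -0.01, 0, 0, 0]
  ]
}}

```text
time_s: 47.1
position: [572.2, 317.1, 63.5]
orientation: [[0.0, -0.265, 0.964], [0.003, 0.964, 0.265], [-1.0, 0.002, 0.001]]
contact_force: [-0.6, 0.5, -1.9]
finger_gap: 25.2
```

```bash
python3 -c "
from fit import *
rows(572,317.0,51.5,105.4);print(sense()['torque'])
"
```

```text
t 47.1 pos [572.2 317.1  63.5] gap 25.2 F [-0.6  0.5 -1.9] yaw 105.4
-> (572, 317.0, 51.5, 105.4) shift [0.24, -0.0, -0.005] turn [-0.0, 0.01, -0.02]
[ 0.1 -0.  -0. ]
```

>>> {"api": "jog_arm", "payload": {
  "motion": [
    [20, 0.08, 0, 0, 0, 0, 0],
    [20, 0.16, 0, 0, 0, 0, 0],
    [20, 0.22, 0, 0, 0, 0, 0],
    [20, 0.23, 0, 0, 0, 0, 0],
    [60, 0.23, 0, 0, 0, 0, 0],
    [60, 0.23, 0, 0, 0, 0, 0],
    [60, 0.23, 0, 0, 0, 0, 0],
    [60, -0.4, 0, 0, 0, 0, 0],
    [60, -1.2, 0, 0, 0, 0, 0],
    [60, -1.6, 0, 0, 0, 0, 0]
  ]
}}

```text
time_s: 48.35
position: [573.2, 317.5, 146.1]
orientation: [[0.003, -0.265, 0.964], [0.005, 0.964, 0.265], [-1.0, 0.003, 0.005]]
contact_force: [-0.7, -0.7, -0.4]
finger_gap: 59.7
```

```bash
python3 -c "
from fit import *
p,d=snapshot('scene')
W,_=cloud('scene',d)
for k,c in dict(p1=(460,-16)).items(): print(k,circ(W,c,44,58,13),circ(W,c,5,35,10))
print('placed',circ(W,(569,318),62,76,13),top(W,(570,318),80,95,16))
rows(463.3,-17.3,130,90)
"
```

```text
p1 (array([459.8, -16.1]), 78, 0.67) (array([460.1, -15.9]), 111, 0.64)
placed (array([568.4, 318.1]), 83, 0.96) (array([572.7, 315.7,  84.1]), array([570.1, 317.6,  84.5]), 106)
t 48.4 pos [574.1 318.  148.1] gap 59.8 F [0.8 0.4 2.7] yaw 105.4
-> (463.3, -17.3, 130, 90) shift [0.307, -5.88, -3.916] turn [2.56, 0.07, -0.05]
```

>>> {"api": "jog_arm", "payload": {
  "motion": [
    [60, 0, -0.6, -0.4, 0.2, 0, 0],
    [60, 0, -1.5, -1.0, 0.6, 0, 0],
    [60, 0, -2.5, -1.66, 1.0, 0.05, 0],
    [60, 0, -3.5, -2.3, 1.5, 0.05, 0],
    [60, 0.1, -4.5, -3.0, 2.0, 0.05, -0.05],
    [60, 0.2, -5.3, -3.5, 2.5, 0.05, -0.05],
    [60, 0.3, -5.88, -3.92, 2.56, 0.05, -0.05],
    [60, 0.3, -5.88, -3.92, 2.56, 0.05, -0.05],
    [60, 0.3, -5.88, -3.92, 2.56, 0.05, -0.05],
    [60, 0.3, -5.88, -3.92, 2.56, 0.05, -0.05]
  ]
}}

```text
time_s: 49.65
position: [463.5, -16.0, 130.3]
orientation: [[0.002, -0.002, 1.0], [0.001, 1.0, 0.002], [-1.0, 0.001, 0.002]]
contact_force: [0.5, -0.2, 0.6]
finger_gap: 60.4
```

```bash
python3 -c "
from fit import *
rows(463.3,-17.3,33,90)
"
```

```text
t 49.65 pos [463.5 -16.  130.3] gap 60.4 F [ 0.5 -0.2  0.6] yaw 90.1
-> (463.3, -17.3, 33, 90) shift [1.945, -0.027, -0.008] turn [0.02, 0.02, -0.01]
```

>>> {"api": "jog_arm", "payload": {
  "motion": [
    [60, 0.3, -0.025, 0, 0, 0, 0],
    [60, 0.8, -0.025, -0.01, 0, 0, 0],
    [60, 1.3, -0.025, -0.01, 0, 0, 0],
    [60, 1.7, -0.025, -0.01, 0, 0, 0],
    [60, 1.94, -0.025, -0.01, 0, 0, 0],
    [60, 1.94, -0.025, -0.01, 0, 0, 0],
    [20, 1.94, -0.025, -0.01, 0, 0, 0],
    [20, 1.94, -0.025, -0.01, 0, 0, 0],
    [20, 1.94, -0.025, -0.01, 0, 0, 0],
    [20, 1.94, -0.025, -0.01, 0, 0, 0]
  ]
}}

```text
time_s: 50.9
position: [463.4, -17.3, 33.6]
orientation: [[0.002, -0.002, 1.0], [0.001, 1.0, 0.002], [-1.0, 0.001, 0.002]]
contact_force: [-1.2, 0.3, 0.5]
finger_gap: 28.1
```

```bash
python3 -c "
from fit import *
rows(490.5,294.8,150,105.4)
"
```

```text
t 50.9 pos [463.4 -17.3  33.6] gap 28.1 F [-1.2  0.3  0.5] yaw 90.1
-> (490.5, 294.8, 150, 105.4) shift [-2.324, 6.241, 0.563] turn [-2.54, 0.02, -0.0]
```

>>> {"api": "jog_arm", "payload": {
  "motion": [
    [20, 0, 0, 0, 0, 0, 0],
    [20, 0, 0, 0, 0, 0, 0],
    [20, -0.2, 0, 0, 0, 0, 0],
    [20, -0.7, 0.1, 0, 0, 0, 0],
    [20, -1.3, 0.5, 0.05, -0.2, 0, 0],
    [20, -1.9, 1.1, 0.1, -0.5, 0, 0],
    [20, -2.3, 1.9, 0.17, -0.8, 0, 0],
    [20, -2.32, 2.8, 0.25, -1.2, 0, 0],
    [20, -2.32, 3.7, 0.33, -1.6, 0, 0],
    [20, -2.32, 4.6, 0.41, -2, 0, 0]
  ]
}}

```text
time_s: 52.15
position: [482.9, 213.9, 150.4]
orientation: [[0.003, -0.211, 0.977], [0.0, 0.977, 0.211], [-1.0, -0.0, 0.003]]
contact_force: [0.7, -0.4, -2.1]
finger_gap: 25.1
```

```bash
python3 -c "
from fit import *
rows(490.9,294.8,96,105.4)
"
```

```text
t 52.15 pos [482.9 213.9 150.4] gap 25.1 F [ 0.7 -0.4 -2.1] yaw 102.2
-> (490.9, 294.8, 96, 105.4) shift [1.089, 1.548, 0.496] turn [-0.53, 0.03, 0.0]
```

>>> {"api": "jog_arm", "payload": {
  "motion": [
    [20, 0, 0.7, 0.2, -0.3, 0, 0],
    [20, 0, 1.2, 0.38, -0.53, 0.03, 0],
    [20, 0, 1.55, 0.5, -0.53, 0.03, 0],
    [20, 0.1, 1.55, 0.5, -0.53, 0.03, 0],
    [20, 0.4, 1.55, 0.5, -0.53, 0.03, 0],
    [20, 0.7, 1.55, 0.5, -0.53, 0.03, 0],
    [20, 1.0, 1.55, 0.5, -0.53, 0.03, 0],
    [20, 1.08, 1.55, 0.5, -0.53, 0.03, 0],
    [20, 1.08, 1.55, 0.5, -0.53, 0.03, 0],
    [20, 1.08, 1.55, 0.5, -0.53, 0.03, 0]
  ]
}}

```text
time_s: 53.4
position: [491.5, 295.3, 96.9]
orientation: [[0.001, -0.265, 0.964], [0.0, 0.964, 0.265], [-1.0, 0.0, 0.001]]
contact_force: [0.1, -0.9, -1.1]
finger_gap: 25.0
```

```bash
python3 -c "
from fit import *
rows(490.9,294.8,63,105.4)
p,d=snapshot('scene');cv2.imwrite('pics/s14.png',cv2.resize(p[130:290,400:600],None,fx=3.7,fy=3.7,interpolation=cv2.INTER_CUBIC))
W,_=cloud('scene',d);s=sense()['position'];o=s[2]-33
print('punch',circ(W,s-[2,-1.2,0],o+4,o+40,10,16),o)
"
```

```text
t 53.4 pos [491.5 295.3  96.9] gap 25.0 F [ 0.1 -0.9 -1.1] yaw 105.4
-> (490.9, 294.8, 63, 105.4) shift [0.679, -0.006, -0.014] turn [-0.0, 0.01, -0.0]
punch (array([488.5, 296.3]), 136, 0.93) 64.02277826337505
```

View pics/s14.png

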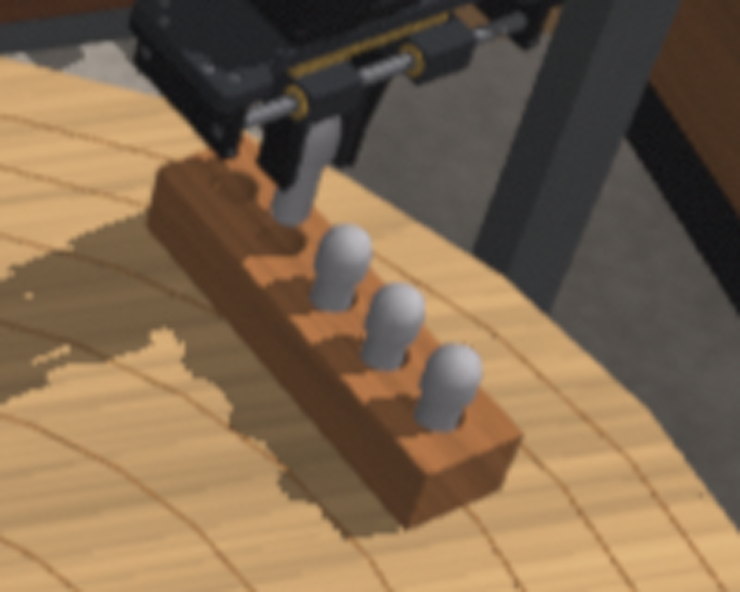

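>>> {"api": "jog_arm", "payload": {
  "motion": [
    [20, 0, -0.005, -0.01, 0, 0, 0],
    [20, 0.1, -0.005, -0.01, 0, 0, 0],
    [20, 0.2, -0.005, -0.01, 0, 0, 0],
    [20, 0.3, -0.005, -0.01, 0, 0, 0],
    [20, 0.37, -0.005, -0.01, 0, 0, 0],
    [20, 0.44, -0.005, -0.01, 0, 0, 0],
    [20, 0.51, -0.005, -0.01, 0, 0, 0],
    [20, 0.58, -0.005, -0.01, 0, 0, 0],
    [20, 0.66, -0.005, -0.01, 0, 0, 0],
    [20, 0.66, -0.005, -0.01, 0, 0, 0]
  ]
}}

```text
time_s: 54.7
position: [490.9, 294.8, 63.6]
orientation: [[0.0, -0.265, 0.964], [0.0, 0.964, 0.265], [-1.0, -0.0, 0.0]]
contact_force: [-0.6, -0.3, -1.6]
finger_gap: 25.1
```

```bash
python3 -c "
from fit import *
rows(491,295,52,105.4);print(sense()['torque'])
"
```

```text
t 54.7 pos [490.9 294.8  63.6] gap 25.1 F [-0.6 -0.3 -1.6] yaw 105.4
-> (491, 295, 52, 105.4) shift [0.233, 0.004, 0.003] turn [-0.0, 0.0, 0.0]
[0.1 0.  0. ]
```

>>> {"api": "jog_arm", "payload": {
  "motion": [
    [20, 0.08, 0, 0, 0, 0, 0],
    [20, 0.16, 0, 0, 0, 0, 0],
    [20, 0.22, 0, 0, 0, 0, 0],
    [20, 0.23, 0, 0, 0, 0, 0],
    [60, 0.23, 0, 0, 0, 0, 0],
    [60, 0.23, 0, 0, 0, 0, 0],
    [60, 0.23, 0, 0, 0, 0, 0],
    [60, -0.4, 0, 0, 0, 0, 0],
    [60, -1.2, 0, 0, 0, 0, 0],
    [60, -2.0, 0, 0, 0, 0, 0]
  ]
}}

```text
time_s: 55.95
position: [490.8, 294.7, 164.9]
orientation: [[0.0, -0.265, 0.964], [0.0, 0.964, 0.265], [-1.0, 0.0, 0.0]]
contact_force: [0.8, 0.1, -0.0]
finger_gap: 59.5
```

>>> {"api": "jog_arm", "payload": {
  "motion": [
    [60, -0.5, 1, 0, 0, 0, 0],
    [60, -1, 2, 0, 0, 0, 0],
    [60, -1, 3, 0, 0, 0, 0],
    [60, -1, 3, 0, 0, 0, 0],
    [60, -1, 3, 0, 0, 0, 0],
    [60, -1, 3, 0, 0, 0, 0],
    [60, -1, 3, 0, 0, 0, 0],
    [60, -1, 3, 0, 0, 0, 0],
    [60, -1, 3, 0, 0, 0, 0],
    [60, -1, 3, 0, 0, 0, 0]
  ]
}}

```text
time_s: 57.2
position: [451.0, 439.3, 214.9]
orientation: [[0.0, -0.265, 0.964], [0.0, 0.964, 0.265], [-1.0, 0.0, 0.0]]
contact_force: [-0.0, -0.4, 0.4]
finger_gap: 59.9
```

```bash
python3 -c "
from fit import *
for n,b in(('scene',(-2.5,1.3)),('top',(2,0))):
  p,d=snapshot(n);cv2.imwrite(f'pics/{n}_end.png',p)
  W,_=cloud(n,d);b=np.array(b);print(n)
  C=lambda x,y:np.array([x,y])+b
  for q in((611.7,328.5),(571.7,317.2),(531.2,306.2),(490.7,294.9)): print('punch',circ(W,C(*q),62,76,13),top(W,C(*q),80,95,16))
  print('cup',circ(W,C(633,-2.2),114,150,32,40),top(W,C(633,-2.2),150,158,28))
  print('stake stem',circ(W,C(633,-2.2),82,100,13,17))
  print('dome',circ(W,C(613.7,-307.5),113,129,23,30),top(W,C(613.7,-307.5),138,150,15))
  print('cone',top(W,C(533.6,-303.4),120,170,30),'bowl',top(W,C(826,25),60,80,75))
W0,_=cloud('scene',np.load('scene_d.npy'));b=np.array((-2.5,1.3))
print('cone0',top(W0,np.array([533.6,-303.4])+b,120,170,30),'bowl0',top(W0,np.array([826,25])+b,60,80,75),)
print(sense()['time_s'])
"
```

```text
scene
punch (array([609.5, 329.4]), 91, 0.84) (array([613.6, 326.7,  84.1]), array([610.7, 328. ,  85.4]), 106)
punch (array([568.4, 318.5]), 87, 0.69) (array([571.8, 315.3,  84.2]), array([569.7, 317.6,  84.9]), 99)
punch (array([527.4, 308.2]), 83, 0.53) (array([532. , 305.1,  84.5]), array([531.1, 307.5,  85.4]), 100)
punch (array([487.5, 295.8]), 72, 0.7) (array([491.4, 293.1,  83.7]), array([490.1, 295.3,  84.8]), 88)
cup (array([633.7,   2.5]), 592, 0.5) (array([631.6,  -0.6, 153.1]), array([630.8,  -0.8, 153.4]), 776)
stake stem None
dome (array([ 610.4, -306.6]), 215, 0.55) (array([ 613.5, -305.8,  141.6]), array([ 611.4, -306.1,  142.4]), 239)
cone (array([ 540.6, -300.3,  135.4]), array([ 535.9, -303. ,  141.2]), 563) bowl (array([795. ,  35.7,  71.3]), array([817.7,  42.7,  69.2]), 1091)
top
punch (array([616.3, 328.6]), 21, 0.34) (array([615. , 326.6,  84.6]), array([615.1, 326.4,  86.5]), 94)
punch (array([574.9, 317.7]), 18, 0.33) (array([574.5, 315.4,  85. ]), array([574.2, 315.9,  85.5]), 98)
punch (array([533.8, 307.6]), 25, 0.35) (array([532.7, 305.7,  85. ]), array([532.8, 305.6,  85.3]), 85)
punch (array([493.9, 295.1]), 23, 0.34) (array([492.8, 294.1,  84. ]), array([493.6, 294.4,  86. ]), 93)
cup (array([639.6,   1.7]), 96, 0.23) (array([635.6,  -1.5, 154.1]), array([635.2,  -2. , 154. ]), 574)
stake stem None
dome (array([ 615.8, -307.6]), 57, 0.23) (array([ 614.9, -306.3,  143.7]), array([ 615.4, -307.4,  143.9]), 173)
cone (array([ 533.7, -298.5,  136.6]), array([ 535.6, -302.8,  143. ]), 377) bowl (array([858.8,  33.8,  71.9]), array([823.8,  42. ,  69.9]), 503)
cone0 (array([ 540.4, -300.6,  135.7]), array([ 536.5, -303.1,  141.6]), 553) bowl0 (array([794.4,  35.9,  71.1]), array([817.3,  42.7,  69.1]), 1095)
57.3
```

View pics/scene_end.png

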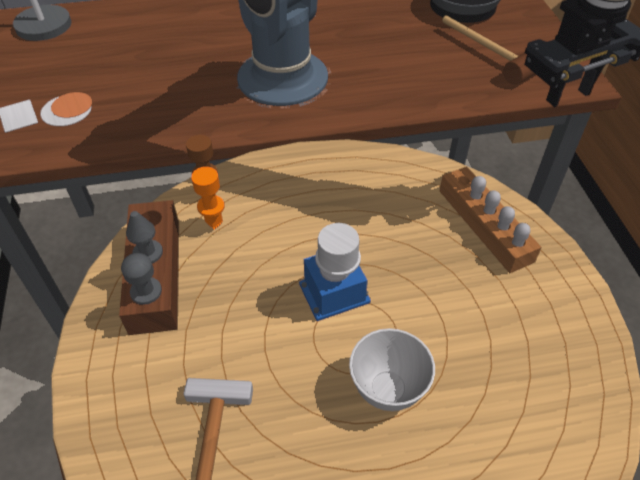

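View pics/top_end.png

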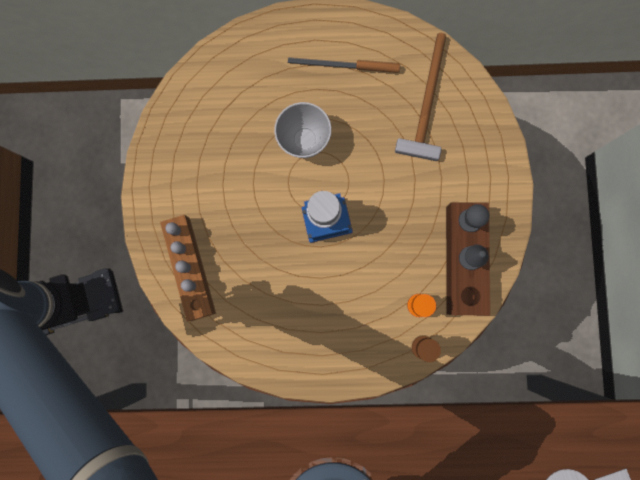

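The cup has been shifted about 5.6 mm off the stake axis since placing, in both views. That looks like the announced knock. It's within the 10 mm tolerance, but I'll check its level and whether it is at rest.

```bash
python3 -c "
from fit import *
for k in range(2):
  p,d=snapshot('scene');W,_=cloud('scene',d)
  print('cup',circ(W,(633.7,2.5),114,150,32,40))
  P=W.reshape(-1,3);m=(P[:,2]>148)&(P[:,2]<158)&(np.hypot(P[:,0]-633.7,P[:,1]-2.5)<28);P=P[m]
  A=np.c_[P[:,:2]-P[:,:2].mean(0),np.ones(len(P))];q=np.linalg.lstsq(A,P[:,2],rcond=None)[0];print('slopes',q[0].round(4),q[1].round(4),q[2].round(2))
  P=W.reshape(-1,3);m=(P[:,2]>73)&(P[:,2]<81)&(np.hypot(P[:,0]-630,P[:,1]+.7)<32);P=P[m];print(len(P),np.median(P,0),circ(W,(630,-.7),71.5,78.5,25,30))
rows(633,-2,220,-77)
cv2.imwrite('pics/cupc.png',cv2.resize(p[200:330,280:400],None,fx=4.5,fy=4.5,interpolation=cv2.INTER_CUBIC))
"
```

```text
cup (array([633.6,   2.7]), 594, 0.57)
slopes -0.005 0.0079 153.17
108 [649.8  -8.6  76.1] (array([629. ,   0.3]), 122, 1.45)
cup (array([633.6,   2.5]), 585, 0.54)
slopes -0.0018 0.0054 153.15
105 [650.1  -9.9  76.6] (array([628.8,  -0.3]), 119, 0.92)
t 57.4 pos [450.9 439.4 214.9] gap 60.0 F [-0.2 -0.2  0. ] yaw 105.4
-> (633, -2, 220, -77) shift [-0.102, -9.477, 1.168] turn [-29.6, 0.0, 0.0]
```

View pics/cupc.png

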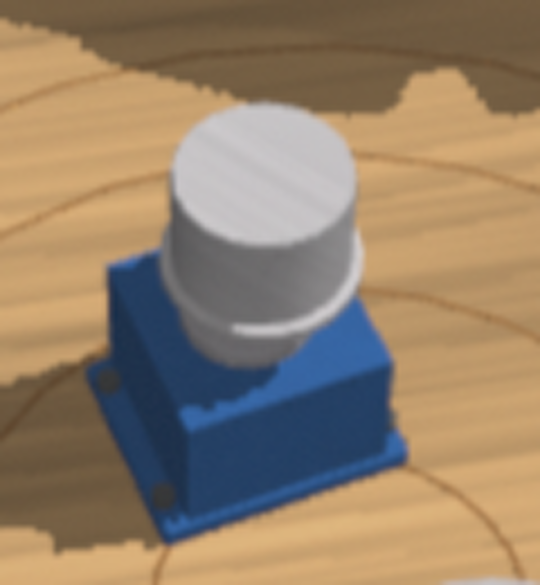

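The cup is level (tilt under 0.01 rad) and at rest. It sits about 5.5 mm off axis, and its inside walls limit that to about 6 mm, against a 10 mm tolerance. The stake's collar lies on the holder and the arm is clear, so I'm handing in.

```bash
python3 -c "
from rig import *
print(job_done())"
```

```text
the job is handed in; nothing more can be done
None
```

The stump is ready and I handed the job in at about 57 s of the 210 s allowed. No verdict is reported, so the results below are my own last checks:

- **Stakes:** The domed stake stands upright in the stand's free bore. The flat stake went into the holder with no resistance, its collar resting on the holder's top.
- **Cup:** It sits over the flat stake with its top at 153–154 mm (154 mm expected), tilted less than 0.01 rad and at rest.
- **Punches:** Only three were loose on the stump. All three now stand in block bores, with their tops at the same height as the punch that was already there.
- **Other tools:** The pointed stake and bowl read the same positions as at the start.

**Checks that disagreed:**
- **Cup off centre:** I set the cup down within 1 mm of the stake's axis. The last pictures from both cameras showed it about 5.5 mm off, most likely the announced knock. That is within the 10 mm limit, and the cup's inside wall stops it at about 6 mm, so I left it alone.
- **Camera offset:** The two cameras disagreed by about 5 mm in x. I corrected for this using the measured tool position while holding a part, and by comparing positions within a single camera's view.

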